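# Test power modules on the spring jig and push them under the dust hood

## Task

Test the black power modules that stand on the grey mat, one after another in the order of the row, beginning at the end nearest the test jig: stand each one in the jig's nest and press it down until the sprung contact plate is fully down, and hold it so for a good second. Push every tested module in through the two-leaf spring flap of the clear dust hood, upright, so far that the flap shuts behind it; in the end all are under the hood and the flap is shut. A module that gets knocked or slips from the grip is simply taken up again; leave everything else on the bench where it is.

Things in the scene. Friction and masses are not known exactly. Their poses are not given: they have to be found in the camera images.
- module1: black power module, a box 60 (its x) x 44 (its y) x 34 mm high, aluminium strip round its foot, pale blank plate and brass terminals on top, 0.13 to 0.21 kg. Origin: centre of its underside; z up as it stands. Turned end for end it is the same. It stands on the mat at the end of the row nearest the test jig; None if that place is empty (3 or 4 modules are there).
- module2: black power module, a box 60 (its x) x 44 (its y) x 34 mm high, aluminium strip round its foot, pale blank plate and brass terminals on top, 0.13 to 0.21 kg. Origin: centre of its underside; z up as it stands. Turned end for end it is the same. It stands on the mat second place from the jig; None if that place is empty (3 or 4 modules are there).
- module3: black power module, a box 60 (its x) x 44 (its y) x 34 mm high, aluminium strip round its foot, pale blank plate and brass terminals on top, 0.13 to 0.21 kg. Origin: centre of its underside; z up as it stands. Turned end for end it is the same. It stands on the mat third place from the jig; None if that place is empty (3 or 4 modules are there).
- module4: black power module, a box 60 (its x) x 44 (its y) x 34 mm high, aluminium strip round its foot, pale blank plate and brass terminals on top, 0.13 to 0.21 kg. Origin: centre of its underside; z up as it stands. Turned end for end it is the same. It stands on the mat at the end of the row farthest from the jig; None if that place is empty (3 or 4 modules are there).
- mat: light grey antistatic mat, 130 (its x) x 370 (its y) x 2 mm, fixed. The modules stand on it in a row along its y, 94 mm apart, the first at y about -141 mm, the last at +141 mm. Origin: centre of its underside on the table
- jig: grey test jig, fixed, 125 (x = -55 to +70 mm) x 110 mm, deck 30 mm high, with a black housing 48 mm high along its far edge (x = +40 to +70 mm). Origin: on the table right below the centre of the nest; its x points to the housing
- nest (a point): centre of the nest, 40 mm above the table: top of the raised contact plate; axes as the jig. Eight round-topped steel pins (8 mm thick, tops 51 mm above the table, at x = +-22, y = +-28 mm and x = +-36, y = +-12 mm) locate a module, long side along x, with 2 mm to spare all round; fingers closing along y fit between them
- contact_plate (a joint): travel of the brown contact plate with brass pads in the jig's nest, m: 0 up (its top 40 mm above the table), 0.008 fully down. Spring: about 4 N to start it, 14 N to bottom it; it does not sink under a module's own weight and returns when let go
- hood: clear-roofed track for tested modules, fixed. Origin: on the table in the middle of the doorway; x runs inward. Floor 80 mm wide, 4 mm high, from x = -115 to +310 mm (closed end). From x = 0 on clear walls 60 mm apart, 52 mm high; from x = +30 mm on a clear roof, 52 to 56 mm above the table. Four modules fit end to end; later ones shove earlier ones along
- apron (a point): middle of the hood's open apron, x = -60 mm of the hood, on its floor (4 mm above the table), axes as the hood: the place to set a module before the doorway, long side along x. Two side rails 6 mm high lead in, 68 mm apart at the open end and 53 mm at the doorway
- flap_left (a joint): left half (+y of the hood) of the two-leaf spring flap at the doorway x = 0; nothing above it. A steel leaf 3 mm thick, 6 to 50 mm above the table, hinged upright on its doorpost (y = +29 mm), reaching to the middle. 0 shut, swings inward to 1.5 rad, not outward. A light spring (0.3 N at its end, 1 N when open) shuts it once nothing stands in the first 30 mm behind the doorway
- flap_right (a joint): right half (-y of the hood) of the spring flap, the mirror image of flap_left
- fan: 80 x 80 x 25 mm black axial fan lying flat, bystander; origin under its centre
- solder_reel: grey reel 54 mm across, 36 mm high, bystander; origin under its centre
- flux_bottle: white bottle 40 mm across, 85 mm high, bystander; origin under its centre
- screwdriver: screwdriver with a red handle lying on the table, bystander; origin on its shaft line, under it
- cutters: side cutters with black grips lying on the table, 125 mm long, bystander; origin under its joint
- terminal_strip: pale 30 x 12 x 12 mm terminal strip, bystander; origin under its centre
- parts_tray: grey two-compartment tray 80 x 110 x 30 mm, bystander; origin under its centre

How it is judged:
By the outcome, as a careful person would: the job done as asked, in the order asked, and still so for the second after the job is handed in, with the robot touching nothing.
Of module1, module2, module3, module4 only 3 to 4 are there at a start; the rules pass over those that are not, and their reading is None.
At some moment in a run one of module1, module2, module3, module4 may be knocked a few centimetres aside while the robot is not near it.
Once in a run the grip may slacken for a moment while it holds something.
It also fails if it takes over 210 s, if anything falls off the work surface, if the arm or the gripper's body presses on something with over 40 N, if the wrist force passes 120 N, or if a joint passes its speed limit or range.

## Robot

A 6-joint arm with a two-finger parallel gripper is mounted at the origin on the work surface. World frame = base frame: x ahead of the robot, y to its left, z up, the work surface at z = 0. Lengths are in m, angles in degrees, forces in N, time in s.
With the tool pointing down it reaches from about 0.35 to 0.975 m from the base axis. Payload 17.4 kg.
Tool frame: the origin (TCP) lies on the centre line of the jaws, within the pads' length; the fingertips stand 14 mm ahead of it and the grasp point (between the pads) lies 5 mm behind it; z points along the fingers, y is the line along which they close (so a half turn about z gives the same grasp; the last joint's range is limited). The gripper opens to 85 mm and grips with 20 to 120 N. Pads are 22 mm wide; open, the fingers measure 114 mm over their backs; the gripper's body (76 mm by 85 mm) begins 54 mm behind the grasp point. The pads swing forward as they close: fully open they stand 13 mm farther back than shut.
Start: joints at [61.719, 6.646, 82.598, -0, 90.757, -2.166], TCP at [0.297, 0.606, 0.245] pointing down, gripper open.
Joint ranges: [-162.19, 162.19], [-47.58, 125.68], [4.15, 143.07], [-65.23, 245.23], [0.69, 171.88], [-170.13, 170.13]. Speed limits (degrees/s): [108.29, 108.29, 127.2, 180, 180, 180].

## Interface

Orientations are given as a 3x3 rotation matrix whose columns are the frame's x, y, z axes.
In Python, from rig import r, eyes gives the robot as it stands.
- The arm moves only by the tool move_arm, never from a script. Its argument "rows" is a list of rows, each an object with "translation": the shift along the tool's x, y, z in units of 30 mm (1.0 is 30 mm), a list of three; "twist": the turn about the tool's z in units of 5 degrees (1.0 is 5 degrees); "fingers": the finger opening in mm, from 0 to 85.4. A call has 1 to 20 rows; each row shifts and turns the commanded pose from where the row before left it, along the tool's axes as they then stand; what a row does not reach is not made up. A row lasts 1/10 s, in which the tool goes at most 50 mm and 8.59 degrees, less where a joint would pass 70% of its speed; a pose out of reach is approached as far as the arm can. A call is refused whole if a number of a shift passes 1 or a number of a turn 1, either way. A call with a gripper value outside its range is refused whole. The fingers move at their own pace and stop on an object; the grip force is fixed at half the most. Time passes only in rows, so rows that do not move let the fingers close. It gives the time, the measured TCP pose, the force, the opening and the grip force at its end, in the units of the state.
- r.observe(): the state, without advancing time (a new reading comes with each control period).
- eyes.capture(name): name is "scene" or "top" or "wrist"; returns the picture (420x560x3 uint8, blue, green, red); there is no depth.
- eyes.calibration(name): a dict with "camera_matrix" (3x3 intrinsics, pixels), "position" and "attitude" of the camera in the world; the wrist camera has in their place "mount" (4x4, takes a point from camera to tool coordinates, whose origin is the TCP and whose axes are the flange's). Camera axes: x right, y up, looking along -z (the intrinsics and any distortion apply to the point x, -y, -z); pixel columns grow to the right and rows downward; lengths in m; the calibration is good to about 2 mm. A picture is of the moment at which its call begins: read the wrist's pose just before it. calibration takes no time and is no camera call.
- r.sign_off(): hands the job in; it is judged then, once.
The state is a dict: "clock": time; "joint_positions": joint angles; "joint_vel": joint speeds; "effort": joint torques, N m; "eef_pos": TCP position; "tcp_rot": TCP orientation; "contact_force": force on the tool from outside, world axes, zero at the start; "moment": the same for the moment, N m; "opening": finger opening in m; "finger_force": force on a finger pad.
Only numpy, scipy, OpenCV 4.12 (cv2) and the standard library are available. Lean on these libraries where they do the work, as an engineer would, in place of code of your own. Each camera call takes 0.05 s, during which the arm holds its last target. There are 200 camera calls.

## Working session

There is one attempt and no reset: what is moved stays moved. The work goes in short steps, Python scripts to look and compute and a tool call to move; the robot and the scene stay as the last step left them, time stands still between calls to the robot, and variables do not carry over. Pictures are saved under pics/ and viewed, at most 14 in all, crops included, and the job is handed in when it is done.

Besides the shell and the picture viewer there is one more tool, called after ">>>" as name([rows], argument=value, ...), one row to a line, values as JSON. move_arm: Moves the arm, as the interface text tells. Its arguments: {"type":"object","properties":{"rows":{"type":"array","items":{"type":"object","properties":{"translation":{"type":"array","items":{"type":"number"}},"twist":{"type":"number"},"fingers":{"type":"number"}}}}},"required":["rows"]}

```bash
ls; mkdir -p pics; python3 - <<'E'
from rig import r, eyes
import cv2
for n in("scene","top"):
    cv2.imwrite(f"pics/{n}0.png",eyes.capture(n)); c=eyes.calibration(n); print(n,c)
print(eyes.calibration("wrist"))
print(r.observe())
E
```

```text
pics
scene {'camera_matrix': array([[438.81832566,   0.        , 273.51331752],
       [  0.        , 438.81832566, 209.13700127],
       [  0.        ,   0.        ,   1.        ]]), 'position': array([1.03537372, 0.51386105, 0.89452195]), 'attitude': array([[-0.73964863, -0.51158764,  0.43726193],
       [ 0.67295961, -0.55573302,  0.48814564],
       [-0.00672838,  0.65531588,  0.75532498]])}
top {'camera_matrix': array([[534.08099828,   0.        , 274.86635584],
       [  0.        , 534.08099828, 216.08464839],
       [  0.        ,   0.        ,   1.        ]]), 'position': array([ 0.43710779, -0.05235417,  1.67427921]), 'attitude': array([[ 0.02017192,  0.99803823, -0.05926871],
       [-0.99978205,  0.02045519,  0.00417656],
       [ 0.00538072,  0.05917154,  0.99823333]])}
{'camera_matrix': array([[300.61278817,   0.        , 279.49209309],
       [  0.        , 300.61278817, 206.86612   ],
       [  0.        ,   0.        ,   1.        ]]), 'mount': array([[ 1.99520641e-04,  9.55502431e-01,  2.94983160e-01,
         7.56985757e-02],
       [ 9.99999837e-01, -3.48305341e-0
[... 329 characters left out ...]
      9.07550796e+01, -2.16409391e+00]), 'joint_vel': array([-0.10549493,  0.07365311, -0.08913253,  0.06421557,  0.05793335,
        0.12313015]), 'effort': array([ 1.74134879e-03, -7.33661056e+01, -6.33789825e+01, -5.42498219e-05,
        5.13894265e-03, -2.65670536e-05]), 'eef_pos': array([0.2970658 , 0.6059478 , 0.24463701]), 'tcp_rot': array([[-8.97892724e-01,  4.40214077e-01, -4.72320343e-04],
       [ 4.40214329e-01,  8.97892272e-01, -9.01365746e-04],
       [ 2.72988958e-05, -1.01725193e-03, -9.99999482e-01]]), 'contact_force': array([-0.02107115,  0.43095562, -0.98150662]), 'moment': array([ 0.01465059, -0.04946655, -0.00087179]), 'finger_force': 0.0, 'opening': 0.08521889688897308}
```

View pics/scene0.png

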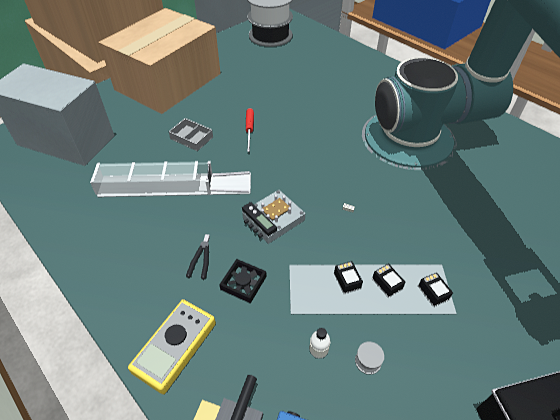

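View pics/top0.png

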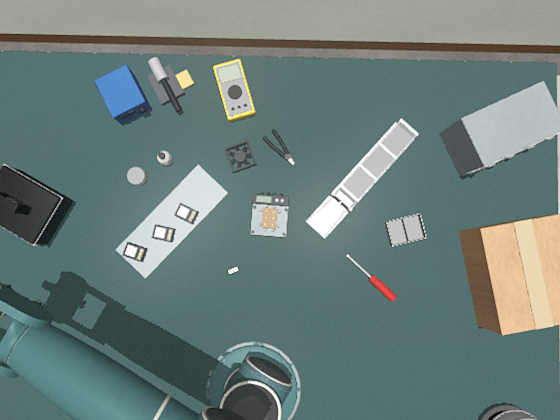

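The scene view shows three modules on the mat at about (346,272), (388,279) and (434,288). In the top view they are at (187,212), (163,233) and (134,252), the jig nest is at (269,217), and the hood runs from (318,230) to (410,125). Judged against the mat centre, the place nearest the jig is empty.

```bash
cat > h.py <<'E'
import numpy as np, cv2
from rig import r, eyes
def cam(name,st=None):
    c=eyes.calibration(name); K=c["camera_matrix"]
    if name=="wrist":
        st=st or r.observe(); M=c["mount"]; R=st["tcp_rot"]
        return K,R@M[:3,3]+st["eef_pos"],R@M[:3,:3]
    return K,np.array(c["position"]),np.array(c["attitude"])
def ray(C,uv):
    K,p,A=C; d=np.linalg.inv(K)@[uv[0],uv[1],1.]; return p,A@[d[0],-d[1],-d[2]]
def plane(C,uv,z):
    p,d=ray(C,uv); return p+d*(z-p[2])/d[2]
def tri(obs):
    S=np.zeros((3,3));b=np.zeros(3)
    for C,uv in obs:
        p,d=ray(C,uv);d=d/np.linalg.norm(d);P=np.eye(3)-np.outer(d,d);S+=P;b+=P@p
    return np.linalg.solve(S,b)
def proj(C,X):
    K,p,A=C; c=A.T@(np.array(X)-p); v=K@[c[0],-c[1],-c[2]]; return v[:2]/v[2]
def yaw(st): R=st["tcp_rot"]; return np.degrees(np.arctan2(R[1,0],R[0,0]))
def go(x,y,z,yw=None,sym=True):
    """print shift in units in the tool axes now, and the twist units"""
    st=r.observe(); R=st["tcp_rot"]; d=np.array([x,y,z])-st["eef_pos"]
    tw=0
    if yw is not None:
        tw=yaw(st)-yw; tw=(tw+90)%180-90 if sym else (tw+180)%360-180   # tool z is down
    print("shift units",np.round(R.T@d/.03,3),"twist units",round(tw/5,3),"j6",round(st["joint_positions"][5],1),"t",round(st["clock"],2))
def snap(n,f=None):
    st=r.observe(); C=cam(n,st) ; im=eyes.capture(n)
    if f: cv2.imwrite("pics/"+f,im)
    return im,C
E
python3 - <<'E'
from h import *
T=cam("top");S=cam("scene")
for n,a,b in [("mA",(187,212),(347,269)),("mB",(163,233),(388,277)),("mC",(134,252),(435,285)),("nest",(269,218),(276,208)),("bottle",(165,157),(320,333))]:
    print(n,np.round(tri([(T,a),(S,b)]),3))
for n,a in [("apronend",(317,230)),("end",(410,126)),("flap",(340,199)),("matc",(172,222))]: print(n,np.round(plane(T,a,.004),3))
go(.52,.16,.33,0)
E
```

```text
mA [0.54  0.211 0.041]
mB [0.476 0.284 0.024]
mC [0.416 0.371 0.026]
nest [ 0.529 -0.042  0.032]
bottle [0.706 0.281 0.056]
apronend [ 0.495 -0.192  0.004]
end [ 0.831 -0.482  0.004]
flap [ 0.594 -0.263  0.004]
matc [0.511 0.262 0.004]
shift units [-13.216 -10.079  -2.836] twist units -5.224 j6 -2.2 t 0.1
```

>>> move_arm([
  {"translation": [-0.9,-0.65,-0.15],"twist": 0,"fingers": 85},
  {"translation": [-0.9,-0.65,-0.15],"twist": 0,"fingers": 85},
  {"translation": [-0.9,-0.65,-0.15],"twist": 0,"fingers": 85},
  {"translation": [-0.9,-0.65,-0.15],"twist": 0,"fingers": 85},
  {"translation": [-0.9,-0.65,-0.15],"twist": 0,"fingers": 85},
  {"translation": [-0.9,-0.65,-0.15],"twist": 0,"fingers": 85},
  {"translation": [-0.9,-0.65,-0.15],"twist": 0,"fingers": 85},
  {"translation": [-0.9,-0.65,-0.15],"twist": 0,"fingers": 85},
  {"translation": [-0.9,-0.65,-0.15],"twist": 0,"fingers": 85},
  {"translation": [-0.9,-0.65,-0.15],"twist": 0,"fingers": 85},
  {"translation": [-0.9,-0.65,-0.15],"twist": 0,"fingers": 85},
  {"translation": [-0.9,-0.65,-0.15],"twist": 0,"fingers": 85},
  {"translation": [0,0,0],"twist": 0,"fingers": 85},
  {"translation": [0,0,0],"twist": 0,"fingers": 85},
])

```text
clock: 1.5
eef_pos: [0.4852, 0.253, 0.2991]
tcp_rot: [[-0.897, 0.441, -0.0], [0.441, 0.897, 0.0], [0.0, -0.0, -1.0]]
contact_force: [-0.9, 0.7, 0.1]
opening: 0.0854
finger_force: 0.0
```

```bash
python3 - <<'E'
from h import *
im,C=snap("wrist","w1.png"); st=r.observe(); print(st["eef_pos"],yaw(st),st["joint_positions"]); np.savez("w1",st=st["eef_pos"],R=st["tcp_rot"])
E
```

```text
[0.48489375 0.25351157 0.29899102] 153.8615864385806 [ 2.49230735e+01 -9.86061668e+00  9.38334003e+01  1.42965311e-02
  9.60533712e+01 -3.89370113e+01]
```

View pics/w1.png

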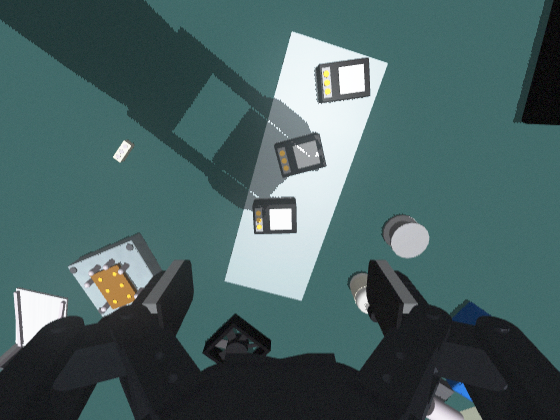

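The wrist view shows modules at about (275,216), (300,153) and (343,80), and the jig plate at (113,287). The first mat place, around (262,265), is empty. Next I'll view the jig and then the hood from straight above.

>>> move_arm([
  {"translation": [-0.88,-0.79,0.18],"twist": 0,"fingers": 85},
  {"translation": [-0.88,-0.79,0.18],"twist": 0,"fingers": 85},
  {"translation": [-0.88,-0.79,0.18],"twist": 0,"fingers": 85},
  {"translation": [-0.88,-0.79,0.18],"twist": 0,"fingers": 85},
  {"translation": [-0.88,-0.79,0.18],"twist": 0,"fingers": 85},
  {"translation": [-0.88,-0.79,0.18],"twist": 0,"fingers": 85},
  {"translation": [-0.88,-0.79,0.18],"twist": 0,"fingers": 85},
  {"translation": [-0.88,-0.79,0.18],"twist": 0,"fingers": 85},
  {"translation": [-0.88,-0.79,0.18],"twist": 0,"fingers": 85},
  {"translation": [0,0,0],"twist": -1,"fingers": 85},
  {"translation": [0,0,0],"twist": -1,"fingers": 85},
  {"translation": [0,0,0],"twist": -1,"fingers": 85},
  {"translation": [0,0,0],"twist": -1,"fingers": 85},
  {"translation": [0,0,0],"twist": -1,"fingers": 85},
  {"translation": [0,0,0],"twist": 0,"fingers": 85},
  {"translation": [0,0,0],"twist": 0,"fingers": 85},
])

```text
clock: 3.15
eef_pos: [0.6045, -0.0419, 0.2505]
tcp_rot: [[-1.0, 0.021, -0.0], [0.021, 1.0, 0.0], [0.0, 0.0, -1.0]]
contact_force: [0.2, 0.4, -0.4]
opening: 0.0851
finger_force: 0.0
```

```bash
python3 - <<'E'
from h import *
im,C=snap("wrist","w2.png"); st=r.observe(); print(st["eef_pos"],yaw(st),st["joint_positions"]); np.savez("w2",st=st["eef_pos"],R=st["tcp_rot"])
E
```

```text
[ 0.60450909 -0.04209183  0.25048411] 178.78855152690474 [-6.39610187e+00 -2.00267256e+00  9.10278586e+01  2.76152885e-03
  9.09945444e+01 -9.51846052e+01]
```

View pics/w2.png

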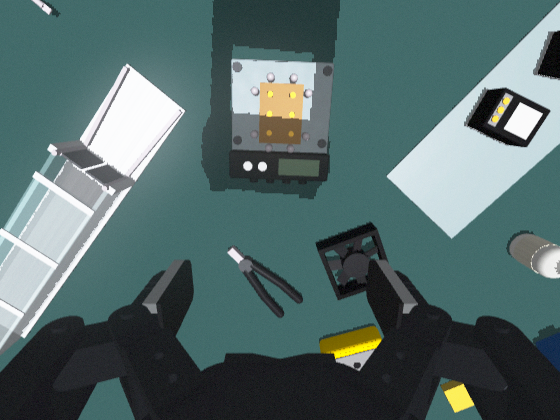

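The jig's brown plate spans about (260–304, 82–143), with pins at (271,77), (294,77), (255,91) and (307,91). The hood's open apron end has corners near (128,66) and (184,109), and the flap leaves are near (60,148)–(130,183).

```bash
cat >> h.py <<'E'
def load(n):
    z=np.load(n+".npz"); return cv2.imread(f"pics/{n}.png"),cam("wrist",{"eef_pos":z["st"],"tcp_rot":z["R"]})
def rect(C,cnt,z):
    """contour -> metric min-area rectangle on plane z: centre, (long,short), yaw of the long side"""
    P=np.array([plane(C,p,z)[:2] for p in cnt.reshape(-1,2)],np.float32)
    (c,s,a)=cv2.minAreaRect((P*1000).astype(np.float32)); 
    if s[0]<s[1]: a+=90; s=s[::-1]
    return np.array(c)/1000,s,(a+90)%180-90
E
python3 - <<'E'
from h import *
im,C=load("w2"); hsv=cv2.cvtColor(im,cv2.COLOR_BGR2HSV)
m=cv2.inRange(hsv,(8,90,50),(28,255,255)); m[:, :200]=0; m[160:]=0; m[:,340:]=0
m=cv2.morphologyEx(m,cv2.MORPH_CLOSE,np.ones((9,9)))
k=max(cv2.findContours(m,0,2)[0],key=cv2.contourArea); print(cv2.boundingRect(k)); print("plate",rect(C,k,.040))
for q in [(237,67),(328,71),(236,142),(324,145)]: print("screw",np.round(plane(C,q,.030)[:2],4))
pins=[(271,77),(294,77),(255,91),(307,91),(255,134),(307,132),(270,149),(292,149)]
for q in pins: print("pin",np.round(plane(C,q,.051)[:2],4))
for q in [(128,66),(184,109),(60,143),(130,187)]: print("hood",np.round(plane(C,q,.004)[:2],4))
# deck outline by z=.030 edges check of the jig height: same plate from the overhead camera
S=cam("scene");T=cam("top");c=rect(C,k,.04)[0]; print(proj(S,[*c,.04]),proj(T,[*c,.04]))
E
```

```text
(259, 83, 45, 61)
plate (array([ 0.5287262 , -0.03910139]), (60.81340789794922, 45.046512603759766), -3.4571685791015625)
screw [ 0.4803 -0.0841]
screw [0.4862 0.0124]
screw [ 0.5582 -0.0901]
screw [0.5637 0.0099]
pin [ 0.4931 -0.0479]
pin [ 0.4936 -0.0247]
pin [ 0.506  -0.0645]
pin [ 0.5071 -0.0116]
pin [ 0.5486 -0.0664]
pin [ 0.5477 -0.0113]
pin [ 0.5646 -0.051 ]
pin [ 0.5651 -0.0274]
hood [ 0.473  -0.2114]
hood [ 0.5208 -0.153 ]
hood [ 0.5571 -0.3092]
hood [ 0.6139 -0.2328]
[276.74367133 206.62341341] [268.27655352 217.71389536]
```

>>> move_arm([
  {"translation": [-0.05,-0.98,0.12],"twist": 0,"fingers": 85},
  {"translation": [-0.05,-0.98,0.12],"twist": 0,"fingers": 85},
  {"translation": [-0.05,-0.98,0.12],"twist": 0,"fingers": 85},
  {"translation": [-0.05,-0.98,0.12],"twist": 0,"fingers": 85},
  {"translation": [-0.05,-0.98,0.12],"twist": 0,"fingers": 85},
  {"translation": [-0.05,-0.98,0.12],"twist": 0,"fingers": 85},
  {"translation": [-0.05,-0.98,0.12],"twist": 0,"fingers": 85},
  {"translation": [-0.05,-0.98,0.12],"twist": 0,"fingers": 85},
  {"translation": [0,0,0],"twist": 1,"fingers": 85},
  {"translation": [0,0,0],"twist": 1,"fingers": 85},
  {"translation": [0,0,0],"twist": 1,"fingers": 85},
  {"translation": [0,0,0],"twist": 1,"fingers": 85},
  {"translation": [0,0,0],"twist": 1,"fingers": 85},
  {"translation": [0,0,0],"twist": 1,"fingers": 85},
  {"translation": [0,0,0],"twist": 1,"fingers": 85},
  {"translation": [0,0,0],"twist": 0.8,"fingers": 85},
  {"translation": [0,0,0],"twist": 0,"fingers": 85},
  {"translation": [0,0,0],"twist": 0,"fingers": 85},
])

```text
clock: 5.0
eef_pos: [0.612, -0.2779, 0.2218]
tcp_rot: [[-0.766, 0.643, -0.0], [0.643, 0.766, 0.0], [0.0, 0.0, -1.0]]
contact_force: [-0.3, 0.2, 1.2]
opening: 0.0847
finger_force: 0.0
```

```bash
python3 - <<'E'
from h import *
im,C=snap("wrist","w3.png"); st=r.observe(); print(st["eef_pos"],yaw(st),st["joint_positions"]); np.savez("w3",st=st["eef_pos"],R=st["tcp_rot"])
E
```

```text
[ 0.61197128 -0.27800449  0.22185292] 139.96793664838407 [-2.66049400e+01  6.69412742e+00  8.47134869e+01 -1.09785652e-03
  8.85978749e+01 -7.65728498e+01]
```

View pics/w3.png

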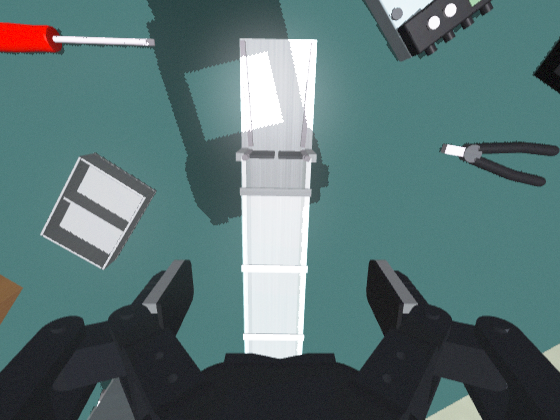

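The hood's open end has corners (240,40) and (317,39), the flap leaf gap is at (277,155), and the roof's front bar is at (277,190). Further bars are at (275,269) and (274,337), and the flap is shut.

```bash
python3 - <<'E'
from h import *
im,C=load("w3")
A=[plane(C,q,.004)[:2] for q in [(240,40),(317,39)]]; a=(A[0]+A[1])/2; print("open end",a,np.linalg.norm(A[0]-A[1]))
g=plane(C,(276.5,151),.05)[:2]; print("leaf gap",g)
B=[plane(C,(u,v),.056)[:2] for u,v in [(277,188),(275,269),(274,337)]]; print(B)
d=B[2]-a; t=np.degrees(np.arctan2(d[1],d[0])); x=d/np.linalg.norm(d); y=np.array([-x[1],x[0]]); print("yaw",t)
for p in [g]+B: print(np.round([(p-a)@x-.115,(p-a)@y],4))
e=A[0]-A[1]; print("edge yaw",np.degrees(np.arctan2(e[1],e[0]))-90, )
# edges by canny cols at several rows
gr=cv2.cvtColor(im,cv2.COLOR_BGR2GRAY).astype(int)
for v in (50,60,215,230,250,290,310,325):
    row=gr[v]; L=np.where(np.abs(np.diff(row[225:330]))>30)[0]+225; z=.004
    p=[plane(C,(u+.5,v),z)[:2] for u in (L[0],L[-1])]; m=(p[0]+p[1])/2
    print(v,L[0],L[-1],round(np.linalg.norm(p[0]-p[1])*1e3,1),np.round([(m-a)@x-.115,(m-a)@y],4))
# height check: bright open-end corner of the floor in w2 and here
im2,C2=load("w2"); print("tri",tri([(C,(240,40)),(C2,(184,109))]),tri([(C,(317,39)),(C2,(128,66))]),tri([(C,(240,40)),(C2,(128,66))]))
E
```

```text
open end [ 0.49736217 -0.18292342] 0.07906283919772635
leaf gap [ 0.57882803 -0.25379267]
[array([ 0.60670986, -0.27660958]), array([ 0.6746997 , -0.33684311]), array([ 0.74237631, -0.39572918])]
yaw -40.975777241827345
[-0.007  -0.0001]
[0.029 0.001]
[1.198e-01 1.000e-04]
[ 0.2095 -0.    ]
edge yaw -219.36354928925655
50 239 316 79.8 [-0.1053 -0.0003]
60 239 316 80.5 [-0.0959 -0.0002]
215 240 308 82.5 [ 0.0752 -0.0019]
230 241 308 82.6 [ 0.0947 -0.001 ]
250 241 307 83.1 [ 0.1217 -0.0013]
290 242 305 82.9 [ 0.1794 -0.0013]
310 242 304 83.4 [ 0.2102 -0.0016]
325 243 303 82.2 [ 0.2342 -0.0013]
tri [ 0.48913362 -0.1924136  -0.05775963] [ 0.50878064 -0.17033588  0.09585447] [ 0.47193243 -0.21327832  0.00076779]
```

```bash
cat >> h.py <<'E'
def modules(im,C,z=.036,lo=900,near=None):
    """dark boxes (with their pale plate filled in) on the pale mat, as rectangles on plane z"""
    g=cv2.cvtColor(im,cv2.COLOR_BGR2GRAY); hsv=cv2.cvtColor(im,cv2.COLOR_BGR2HSV)
    m=((g<62)&(hsv[...,1]<110)).astype(np.uint8)*255
    m=cv2.morphologyEx(m,cv2.MORPH_OPEN,np.ones((3,3)))
    out=[]
    for k in cv2.findContours(m,0,2)[0]:
        if cv2.contourArea(cv2.convexHull(k))<lo: continue
        c,s,a=rect(C,cv2.convexHull(k),z)
        if 50<s[0]<95 and 38<s[1]<75: out.append((c,s,a,cv2.boundingRect(k)))
    return out
E
python3 - <<'E'
from h import *
im,C=load("w1"); im2,C2=load("w2")
for i,c in ((im,C),(im2,C2)):
    for m in modules(i,c): print(m)
print("plateA",tri([(C,(281,215)),(C2,(524,121))]))
go(.53,.19,.2,None)
E
```

```text
(array([0.53917279, 0.21542728]), (60.91395950317383, 45.22065734863281), 65.874267578125, (482, 89, 67, 58))
plateA [0.53999236 0.23028039 0.03080103]
shift units [12.126 10.187  0.729] twist units 0.0 j6 -76.6 t 5.05
```

>>> move_arm([
  {"translation": [0.94,0.97,0.05],"fingers": 85,"twist": 0},
  {"translation": [0.94,0.97,0.05],"fingers": 85,"twist": 0},
  {"translation": [0.94,0.97,0.05],"fingers": 85,"twist": 0},
  {"translation": [0.94,0.97,0.05],"fingers": 85,"twist": 0},
  {"translation": [0.94,0.97,0.05],"fingers": 85,"twist": 0},
  {"translation": [0.94,0.97,0.05],"fingers": 85,"twist": 0},
  {"translation": [0.94,0.97,0.05],"fingers": 85,"twist": 0},
  {"translation": [0.94,0.97,0.05],"fingers": 85,"twist": 0},
  {"translation": [0.94,0.97,0.05],"fingers": 85,"twist": 0},
  {"translation": [0.94,0.97,0.05],"fingers": 85,"twist": 0},
  {"translation": [0.94,0.97,0.05],"fingers": 85,"twist": 0},
  {"translation": [0.94,0.97,0.05],"fingers": 85,"twist": 0},
  {"translation": [0.94,0.97,0.05],"fingers": 85,"twist": 0},
  {"translation": [0.94,0.97,0.05],"fingers": 85,"twist": 0},
  {"translation": [0,0,0],"fingers": 85,"twist": -1},
  {"translation": [0,0,0],"fingers": 85,"twist": -1},
  {"translation": [0,0,0],"fingers": 85,"twist": -1},
  {"translation": [0,0,0],"fingers": 85,"twist": -1},
  {"translation": [0,0,0],"fingers": 85,"twist": -1},
  {"translation": [0,0,0],"fingers": 85,"twist": -1},
])

```text
clock: 7.05
eef_pos: [0.5725, 0.2879, 0.2009]
tcp_rot: [[-0.985, 0.171, -0.0], [0.171, 0.985, -0.0], [0.0, -0.0, -1.0]]
contact_force: [0.9, -0.2, -0.0]
opening: 0.0853
finger_force: 0.0
```

>>> move_arm([
  {"translation": [0,0,0],"fingers": 85,"twist": -1},
  {"translation": [0,0,0],"fingers": 85,"twist": -1},
  {"translation": [0,0,0],"fingers": 85,"twist": -1},
  {"translation": [0,0,0],"fingers": 85,"twist": -1},
  {"translation": [0,0,0],"fingers": 85,"twist": -1},
  {"translation": [0,0,0],"fingers": 85,"twist": -1},
  {"translation": [0,0,0],"fingers": 85,"twist": -1},
  {"translation": [0,0,0],"fingers": 85,"twist": -1},
  {"translation": [0,0,0],"fingers": 85,"twist": -1},
  {"translation": [0,0,0],"fingers": 85,"twist": -1},
  {"translation": [0,0,0],"fingers": 85,"twist": -1},
  {"translation": [0,0,0],"fingers": 85,"twist": -1},
  {"translation": [0,0,0],"fingers": 85,"twist": -1},
  {"translation": [0,0,0],"fingers": 85,"twist": -1},
  {"translation": [0,0,0],"fingers": 85,"twist": -1},
  {"translation": [0,0,0],"fingers": 85,"twist": 0},
  {"translation": [0,0,0],"fingers": 85,"twist": 0},
])

```text
clock: 8.75
eef_pos: [0.5725, 0.2878, 0.2009]
tcp_rot: [[-0.426, -0.905, 0.0], [-0.905, 0.426, -0.0], [0.0, -0.0, -1.0]]
contact_force: [0.1, 0.5, -0.2]
opening: 0.085
finger_force: 0.0
```

```bash
python3 - <<'E'
from h import *
im,C=snap("wrist","w4.png"); st=r.observe(); print(st["eef_pos"],yaw(st),st["joint_positions"]); np.savez("w4",st=st["eef_pos"],R=st["tcp_rot"])
for m in modules(im,C): print(m)
E
```

```text
[0.57250323 0.2878255  0.2009255 ] -115.23136738216799 [ 2.44107665e+01  3.27327520e+00  9.03021067e+01 -1.23987132e-03
  8.64222077e+01 -1.30357789e+02]
(array([0.4171098 , 0.37018054]), (65.58981323242188, 45.12805938720703), 71.72110748291016, (430, 170, 47, 62))
```

View pics/w4.png

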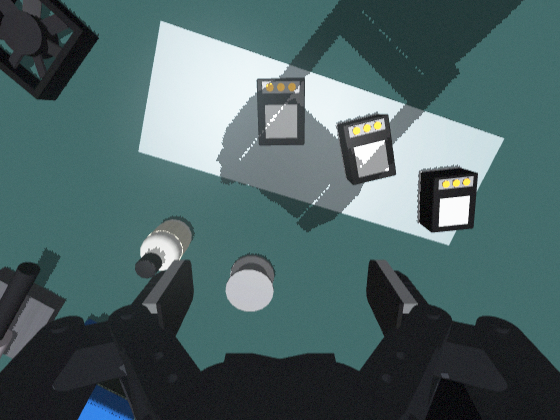

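Module A stands at about (281,112), spanning (257–305, 77–145), almost straight below the camera. B is at (367,148) and C at (448,200), and the mat's first place on the left is empty.

```bash
cat >> h.py <<'E'
def box(im,C,roi,z=.036,th=70):
    u0,v0,u1,v1=roi; g=cv2.cvtColor(im,cv2.COLOR_BGR2GRAY); m=np.zeros_like(g); m[v0:v1,u0:u1]=(g[v0:v1,u0:u1]<th)*255
    ks=[k for k in cv2.findContours(m,0,2)[0] if cv2.contourArea(k)>25]
    h=cv2.convexHull(np.vstack(ks)); return (*rect(C,h,z),cv2.boundingRect(h))
E
python3 - <<'E'
from h import *
im,C=load("w4"); im2,C2=load("w2")
for th in (50,60,70,80): print(th,box(im,C,(245,65,320,158),th=th))
print("B",box(im,C,(330,105,402,190)))
print("plate tri",tri([(C,(281,121)),(C2,(524,121))]), "terminals",tri([(C,(281,87)),(C2,(503,111))]))
E
```

```text
Traceback (most recent call last):
  File "h.py", line 54, in box
    h=cv2.convexHull(np.vstack(ks)); return (*rect(C,h,z),cv2.boundingRect(h))
                     ~~~~~~~~~^^^^
ValueError: need at least one array to concatenate
```

```bash
python3 - <<'E'
from h import *
im,C=load("w4"); im2,C2=load("w2"); g=cv2.cvtColor(im,cv2.COLOR_BGR2GRAY)
print(g[110,245:320:3]); print(g[65:158:3,281]); print(g[150,330:402:3])
for th in (60,70,80):
    try: print(th,box(im,C,(245,65,320,158),th=th))
    except Exception as e: print(th,"none")
try: print("B",box(im,C,(330,105,402,190)))
except Exception: print("B none")
print("plate tri",tri([(C,(281,121)),(C2,(524,121))]), "terminals",tri([(C,(281,87)),(C2,(503,111))]))
E
```

```text
[138 140 138 136 109  74  71 166 169 169 170 173 167 168 169 169 170 166
  64  65 133 194 242 243 242]
[241 240 241 193 117  65 145 153 156 119  66  70  67  99 252 167 167 167
 166 166 166 167 167 165 149  59  57 126 128 128 128]
[128 129 128 130  48  47  55  84 222 254 254 254 254 254 254 254 161 161
 163  40  40 207 230 230]
60 none
70 (array([0.53277606, 0.21561813]), (74.67140197753906, 43.35457229614258), 57.80095672607422, (259, 65, 56, 80))
80 (array([0.53215601, 0.21601524]), (69.0718765258789, 52.173362731933594), 64.77911376953125, (257, 65, 59, 80))
B (array([0.47815378, 0.28588138]), (60.77037048339844, 47.856197357177734), 78.5793228149414, (338, 115, 58, 70))
plate tri [0.54189547 0.22631981 0.03753017] terminals [0.530213   0.19972953 0.03994749]
```

```bash
python3 - <<'E'
from h import *
im,C=load("w4")
for th in (78,95,105): print(th,box(im,C,(252,74,310,150),th=th))
E
```

```text
78 (array([0.5383335 , 0.21913261]), (58.52219009399414, 43.324317932128906), 65.26050567626953, (257, 78, 48, 67))
95 (array([0.53875635, 0.2191958 ]), (59.07938003540039, 43.75993728637695), 66.15636444091797, (257, 78, 48, 68))
105 (array([0.53868176, 0.21897513]), (59.54330062866211, 43.80186462402344), 66.15632629394531, (257, 77, 48, 69))
```

>>> move_arm([
  {"translation": [0.85,0.015,0.7],"fingers": 60,"twist": -0.25},
  {"translation": [0.85,0.015,0.7],"fingers": 60,"twist": 0},
  {"translation": [0.85,0.015,0.7],"fingers": 60,"twist": 0},
  {"translation": [0,0,0.7],"fingers": 60,"twist": 0},
  {"translation": [0,0,0.7],"fingers": 60,"twist": 0},
  {"translation": [0,0,0.5],"fingers": 60,"twist": 0},
  {"translation": [0,0,0],"fingers": 60,"twist": 0},
  {"translation": [0,0,0],"fingers": 60,"twist": 0},
  {"translation": [0,0,0],"fingers": 60,"twist": 0},
])

```text
clock: 9.7
eef_pos: [0.5404, 0.2189, 0.0821]
tcp_rot: [[-0.405, -0.914, 0.001], [-0.914, 0.405, 0.0], [-0.001, -0.001, -1.0]]
contact_force: [0.7, -0.4, 0.6]
opening: 0.06
finger_force: 0.0
```

```bash
python3 - <<'E'
from h import *
go(.5387,.2191,.026,-114); print(r.observe()["opening"])
im,C=snap("wrist","w5.png")
E
```

```text
shift units [0.019 0.055 1.87 ] twist units 0.026 j6 -136.6 t 9.7
0.06003041007885102
```

View pics/w5.png

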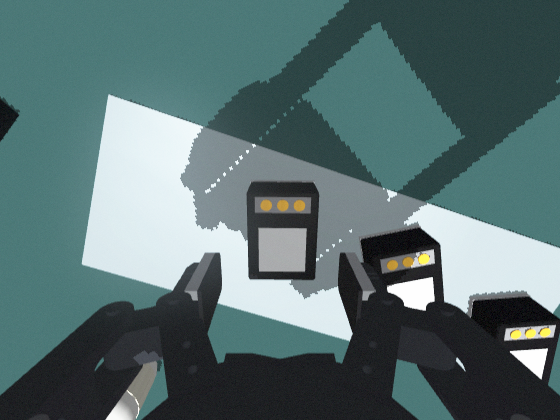

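Module A is centred between the fingers at about (283,230), and B's nearest corner at (362,240) lies outside the right finger. I'll descend, grip and lift.

>>> move_arm([
  {"translation": [0,0.05,0.47],"fingers": 60,"twist": 0},
  {"translation": [0,0,0.47],"fingers": 60,"twist": 0},
  {"translation": [0,0,0.47],"fingers": 60,"twist": 0},
  {"translation": [0,0,0.46],"fingers": 60,"twist": 0},
  {"translation": [0,0,0],"fingers": 60,"twist": 0},
  {"translation": [0,0,0],"fingers": 30,"twist": 0},
  {"translation": [0,0,0],"fingers": 30,"twist": 0},
  {"translation": [0,0,0],"fingers": 30,"twist": 0},
  {"translation": [0,0,0],"fingers": 30,"twist": 0},
  {"translation": [0,0,0],"fingers": 30,"twist": 0},
  {"translation": [0,0,0],"fingers": 30,"twist": 0},
])

```text
clock: 10.85
eef_pos: [0.5385, 0.2193, 0.025]
tcp_rot: [[-0.405, -0.914, 0.0], [-0.914, 0.405, 0.0], [-0.0, -0.0, -1.0]]
contact_force: [0.0, 0.7, 0.5]
opening: 0.043
finger_force: 62.0
```

```bash
python3 - <<'E'
from h import *
s=r.observe(); print(s["eef_pos"],yaw(s),s["opening"],s["finger_force"],s["contact_force"]); go(.5285,-.0388,.15,176.7)
E
```

```text
[0.53852864 0.21925517 0.02501642] -113.86721275385571 0.043044587142266215 61.982513666152954 [0.04553253 0.73733566 0.4551224 ]
shift units [ 8.001 -3.176 -4.167] twist units 13.887 j6 -136.5 t 10.85
```

>>> move_arm([
  {"translation": [0,0,-0.5],"fingers": 30,"twist": 0},
  {"translation": [0,0,-1],"fingers": 30,"twist": 0},
  {"translation": [0,0,-1],"fingers": 30,"twist": 0},
  {"translation": [0,0,-1],"fingers": 30,"twist": 0},
  {"translation": [0,0,-0.5],"fingers": 30,"twist": 0},
  {"translation": [0.8,-0.3176,0],"fingers": 30,"twist": 0},
  {"translation": [0.8,-0.3176,0],"fingers": 30,"twist": 0},
  {"translation": [0.8,-0.3176,0],"fingers": 30,"twist": 0},
  {"translation": [0.8,-0.3176,0],"fingers": 30,"twist": 0},
  {"translation": [0.8,-0.3176,0],"fingers": 30,"twist": 0},
  {"translation": [0.8,-0.3176,0],"fingers": 30,"twist": 0},
  {"translation": [0.8,-0.3176,0],"fingers": 30,"twist": 0},
  {"translation": [0.8,-0.3176,0],"fingers": 30,"twist": 0},
  {"translation": [0.8,-0.3176,0],"fingers": 30,"twist": 0},
  {"translation": [0.8,-0.3176,0],"fingers": 30,"twist": 0},
])

```text
clock: 12.35
eef_pos: [0.5281, -0.0398, 0.1448]
tcp_rot: [[-0.405, -0.915, -0.0], [-0.915, 0.405, -0.0], [0.0, 0.0, -1.0]]
contact_force: [0.1, 0.4, -0.8]
opening: 0.043
finger_force: 62.0
```

>>> move_arm([
  {"translation": [0,0,0],"fingers": 30,"twist": 0.992},
  {"translation": [0,0,0],"fingers": 30,"twist": 0.992},
  {"translation": [0,0,0],"fingers": 30,"twist": 0.992},
  {"translation": [0,0,0],"fingers": 30,"twist": 0.992},
  {"translation": [0,0,0],"fingers": 30,"twist": 0.992},
  {"translation": [0,0,0],"fingers": 30,"twist": 0.992},
  {"translation": [0,0,0],"fingers": 30,"twist": 0.992},
  {"translation": [0,0,0],"fingers": 30,"twist": 0.992},
  {"translation": [0,0,0],"fingers": 30,"twist": 0.992},
  {"translation": [0,0,0],"fingers": 30,"twist": 0.992},
  {"translation": [0,0,0],"fingers": 30,"twist": 0.992},
  {"translation": [0,0,0],"fingers": 30,"twist": 0.992},
  {"translation": [0,0,0],"fingers": 30,"twist": 0.992},
  {"translation": [0,0,0],"fingers": 30,"twist": 0.992},
  {"translation": [0,0,0],"fingers": 30,"twist": 0},
  {"translation": [0,0,0],"fingers": 30,"twist": 0},
])

```text
clock: 13.95
eef_pos: [0.5284, -0.0388, 0.1448]
tcp_rot: [[-0.998, 0.055, -0.0], [0.055, 0.998, -0.0], [0.0, -0.0, -1.0]]
contact_force: [-0.7, -0.5, -0.9]
opening: 0.043
finger_force: 61.8
```

```bash
python3 - <<'E'
from h import *
im,C=snap("wrist","w6.png"); s=r.observe(); print(s["eef_pos"],s["opening"],s["finger_force"],s["contact_force"]); go(.5285,-.0388,.064,176.7)
E
```

```text
[ 0.52840206 -0.03878302  0.14482373] 0.04295449158987142 61.76536560058594 [-0.22279261 -0.96371463 -1.67248365]
shift units [-0.004 -0.     2.694] twist units 0.027 j6 -93.8 t 14.0
```

View pics/w6.png

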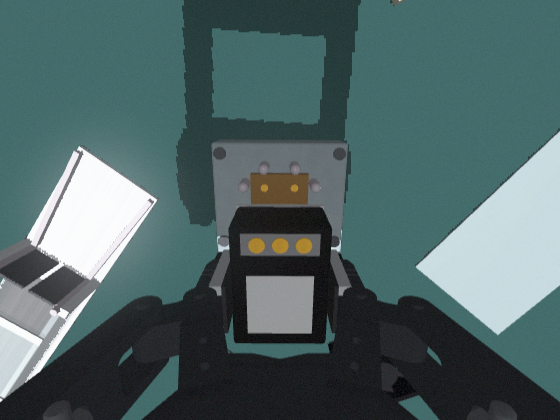

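The held module, spanning cols 230–328, is centred over the nest pins (243/316 and 264/294, middle about 279) and square to them. I'll lower it.

>>> move_arm([
  {"translation": [0,0,0.6],"fingers": 30,"twist": 0},
  {"translation": [0,0,0.6],"fingers": 30,"twist": 0},
  {"translation": [0,0,0.5],"fingers": 30,"twist": 0},
  {"translation": [0,0,0.3],"fingers": 30,"twist": 0},
  {"translation": [0,0,0.2],"fingers": 30,"twist": 0},
  {"translation": [0,0,0.15],"fingers": 30,"twist": 0},
  {"translation": [0,0,0.15],"fingers": 30,"twist": 0},
  {"translation": [0,0,0.15],"fingers": 30,"twist": 0},
  {"translation": [0,0,0],"fingers": 30,"twist": 0},
  {"translation": [0,0,0],"fingers": 30,"twist": 0},
])

```text
clock: 15.0
eef_pos: [0.5286, -0.0388, 0.0655]
tcp_rot: [[-0.998, 0.058, 0.0], [0.058, 0.998, -0.0], [-0.0, 0.0, -1.0]]
contact_force: [0.0, 0.3, -1.1]
opening: 0.0428
finger_force: 61.9
```

>>> move_arm([
  {"translation": [0,0,0.1],"fingers": 30,"twist": 0},
  {"translation": [0,0,0.1],"fingers": 30,"twist": 0},
  {"translation": [0,0,0.08],"fingers": 30,"twist": 0},
  {"translation": [0,0,0.06],"fingers": 30,"twist": 0},
  {"translation": [0,0,0],"fingers": 30,"twist": 0},
  {"translation": [0,0,0],"fingers": 30,"twist": 0},
  {"translation": [0,0,0],"fingers": 30,"twist": 0},
])

```text
clock: 15.7
eef_pos: [0.5289, -0.0388, 0.056]
tcp_rot: [[-0.998, 0.058, 0.001], [0.058, 0.998, -0.0], [-0.001, -0.0, -1.0]]
contact_force: [-2.7, 0.3, 10.5]
opening: 0.043
finger_force: 63.2
```

>>> move_arm([
  {"translation": [0,0,0.05],"fingers": 30,"twist": 0},
  {"translation": [0,0,0.04],"fingers": 30,"twist": 0},
  {"translation": [0,0,0],"fingers": 30,"twist": 0},
  {"translation": [0,0,0],"fingers": 30,"twist": 0},
])

```text
clock: 16.1
eef_pos: [0.529, -0.0388, 0.0548]
tcp_rot: [[-0.998, 0.058, 0.001], [0.058, 0.998, -0.0], [-0.001, -0.0, -1.0]]
contact_force: [-14.6, 1.6, 29.1]
opening: 0.043
finger_force: 65.9
```

>>> move_arm([
  {"translation": [0,0,0.01],"fingers": 30,"twist": 0},
  {"translation": [0,0,0],"fingers": 30,"twist": 0},
  {"translation": [0,0,0],"fingers": 30,"twist": 0},
  {"translation": [0,0,0],"fingers": 30,"twist": 0},
  {"translation": [0,0,0],"fingers": 30,"twist": 0},
  {"translation": [0,0,0],"fingers": 30,"twist": 0},
  {"translation": [0,0,0],"fingers": 30,"twist": 0},
  {"translation": [0,0,0],"fingers": 30,"twist": 0},
  {"translation": [0,0,0],"fingers": 30,"twist": 0},
  {"translation": [0,0,0],"fingers": 30,"twist": 0},
  {"translation": [0,0,0],"fingers": 30,"twist": 0},
  {"translation": [0,0,0],"fingers": 30,"twist": 0},
  {"translation": [0,0,0],"fingers": 30,"twist": 0},
  {"translation": [0,0,0],"fingers": 30,"twist": 0},
  {"translation": [0,0,0],"fingers": 30,"twist": 0},
  {"translation": [0,0,0],"fingers": 30,"twist": 0},
])

```text
clock: 17.7
eef_pos: [0.529, -0.0389, 0.0548]
tcp_rot: [[-0.998, 0.058, 0.001], [0.058, 0.998, -0.0], [-0.001, -0.0, -1.0]]
contact_force: [-15.6, 2.4, 33.2]
opening: 0.043
finger_force: 66.4
```

>>> move_arm([
  {"translation": [0,0,-0.2],"fingers": 30,"twist": 0},
  {"translation": [0,0,-0.3],"fingers": 30,"twist": 0},
  {"translation": [0,0,-0.7],"fingers": 30,"twist": 0},
  {"translation": [0,0,-0.8],"fingers": 30,"twist": 0},
  {"translation": [0,0,-0.5],"fingers": 30,"twist": 0},
  {"translation": [0,0,0],"fingers": 30,"twist": 0},
])

```text
clock: 18.3
eef_pos: [0.5293, -0.0389, 0.129]
tcp_rot: [[-0.998, 0.058, 0.003], [0.058, 0.998, -0.0], [-0.003, -0.0, -1.0]]
contact_force: [0.2, 0.1, -1.7]
opening: 0.0428
finger_force: 62.1
```

```bash
python3 - <<'E'
from h import *
s=r.observe(); print(s["eef_pos"],s["opening"],s["finger_force"],s["contact_force"]); go(.5389,-.219,.130,138.9); s=r.observe()
E
```

```text
[ 0.52925362 -0.03886682  0.12902214] 0.04276098454375092 62.06264019012451 [ 0.18843951  0.08954686 -1.72837231]
shift units [-0.667 -5.976 -0.029] twist units 7.559 j6 -93.7 t 18.3
```

>>> move_arm([
  {"translation": [-0.095,-0.854,0],"fingers": 30,"twist": 0},
  {"translation": [-0.095,-0.854,0],"fingers": 30,"twist": 0},
  {"translation": [-0.095,-0.854,0],"fingers": 30,"twist": 0},
  {"translation": [-0.095,-0.854,0],"fingers": 30,"twist": 0},
  {"translation": [-0.095,-0.854,0],"fingers": 30,"twist": 0},
  {"translation": [-0.095,-0.854,0],"fingers": 30,"twist": 0},
  {"translation": [-0.095,-0.854,0],"fingers": 30,"twist": 0},
  {"translation": [0,0,0],"fingers": 30,"twist": 0.945},
  {"translation": [0,0,0],"fingers": 30,"twist": 0.945},
  {"translation": [0,0,0],"fingers": 30,"twist": 0.945},
  {"translation": [0,0,0],"fingers": 30,"twist": 0.945},
  {"translation": [0,0,0],"fingers": 30,"twist": 0.945},
  {"translation": [0,0,0],"fingers": 30,"twist": 0.945},
  {"translation": [0,0,0],"fingers": 30,"twist": 0.945},
  {"translation": [0,0,0],"fingers": 30,"twist": 0.945},
  {"translation": [0,0,0],"fingers": 30,"twist": 0},
  {"translation": [0,0,0],"fingers": 30,"twist": 0},
])

```text
clock: 20.0
eef_pos: [0.5378, -0.2189, 0.1261]
tcp_rot: [[-0.755, 0.656, -0.001], [0.656, 0.755, 0.0], [0.001, -0.0, -1.0]]
contact_force: [0.4, 1.2, -1.6]
opening: 0.0431
finger_force: 61.8
```

```bash
python3 - <<'E'
from h import *
im,C=snap("wrist","w7.png"); s=r.observe(); print(s["eef_pos"],s["opening"],s["finger_force"],s["contact_force"]); go(.5389,-.219,.028,138.9)
E
```

```text
[ 0.53785134 -0.21888446  0.12635176] 0.04266516759410106 61.79931879043579 [-0.36746744  0.38531444 -1.94355817]
shift units [-0.032  0.021  3.278] twist units 0.026 j6 -73.7 t 20.05
```

View pics/w7.png

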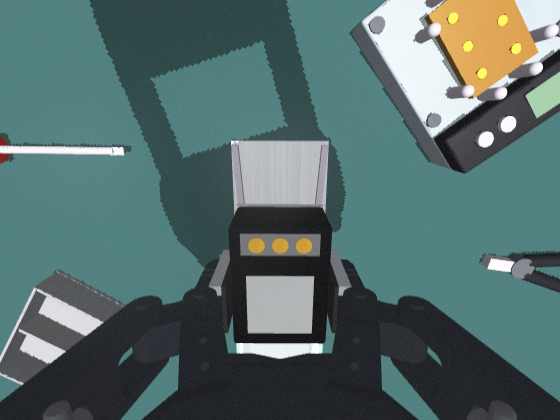

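The module is centred on the apron (apron cols 232–328, module 230–328). I'll lower and release it.

>>> move_arm([
  {"translation": [-0.03,0.02,0.7],"fingers": 30,"twist": 0},
  {"translation": [0,0,0.8],"fingers": 30,"twist": 0},
  {"translation": [0,0,0.7],"fingers": 30,"twist": 0},
  {"translation": [0,0,0.4],"fingers": 30,"twist": 0},
  {"translation": [0,0,0.3],"fingers": 30,"twist": 0},
  {"translation": [0,0,0.2],"fingers": 30,"twist": 0},
  {"translation": [0,0,0.15],"fingers": 30,"twist": 0},
  {"translation": [0,0,0],"fingers": 30,"twist": 0},
  {"translation": [0,0,0],"fingers": 30,"twist": 0},
])

```text
clock: 20.95
eef_pos: [0.5394, -0.2192, 0.0302]
tcp_rot: [[-0.754, 0.657, 0.001], [0.657, 0.754, -0.0], [-0.001, 0.0, -1.0]]
contact_force: [-0.2, 0.2, -1.6]
opening: 0.0428
finger_force: 62.0
```

>>> move_arm([
  {"translation": [0,0,0.06],"fingers": 30,"twist": 0},
  {"translation": [0,0,0.04],"fingers": 30,"twist": 0},
  {"translation": [0,0,0],"fingers": 30,"twist": 0},
  {"translation": [0,0,0],"fingers": 56,"twist": 0},
  {"translation": [0,0,0],"fingers": 56,"twist": 0},
  {"translation": [0,0,0],"fingers": 56,"twist": 0},
  {"translation": [0,0,0],"fingers": 56,"twist": 0},
  {"translation": [0,0,0],"fingers": 56,"twist": 0},
  {"translation": [0,0,-0.5],"fingers": 56,"twist": 0},
  {"translation": [0,0,-1],"fingers": 56,"twist": 0},
  {"translation": [0,0,-0.5],"fingers": 56,"twist": 0},
  {"translation": [0.6,0,0],"fingers": 56,"twist": 0},
  {"translation": [0.7,0,0],"fingers": 0,"twist": 0},
  {"translation": [0.5,0,0],"fingers": 0,"twist": 0},
  {"translation": [0,0,0],"fingers": 0,"twist": 0},
  {"translation": [0,0,0],"fingers": 0,"twist": 0},
  {"translation": [0,0,0],"fingers": 0,"twist": 0},
  {"translation": [0,0,0],"fingers": 0,"twist": 0},
])

```text
clock: 22.75
eef_pos: [0.4988, -0.184, 0.0866]
tcp_rot: [[-0.753, 0.658, -0.0], [0.658, 0.753, -0.0], [0.0, -0.0, -1.0]]
contact_force: [0.1, 0.8, -0.4]
opening: 0.0001
finger_force: 0.0
```

```bash
cat >> h.py <<'E'
HO=np.array([.5842,-.2584]); HX=np.array([np.cos(np.radians(-41.1)),np.sin(np.radians(-41.1))]); HY=np.array([-HX[1],HX[0]])
def hood(p): return np.round([(np.array(p[:2])-HO)@HX,(np.array(p[:2])-HO)@HY],4)
def goh(x,y,z): p=HO+x*HX+y*HY; go(p[0],p[1],z,138.9)
E
python3 - <<'E'
from h import *
im,C=snap("wrist","w8.png"); s=r.observe(); print(s["eef_pos"],hood(s["eef_pos"]),s["opening"],s["contact_force"]); goh(-.112,0,.024)
E
```

```text
[ 0.49874707 -0.18393857  0.08656223] [-1.133e-01 -1.000e-04] -0.00012330282600588358 [0.05960045 0.04250961 0.31988477]
shift units [-4.500e-02  2.000e-03  2.085e+00] twist units -0.004 j6 -71.9 t 22.8
```

View pics/w8.png

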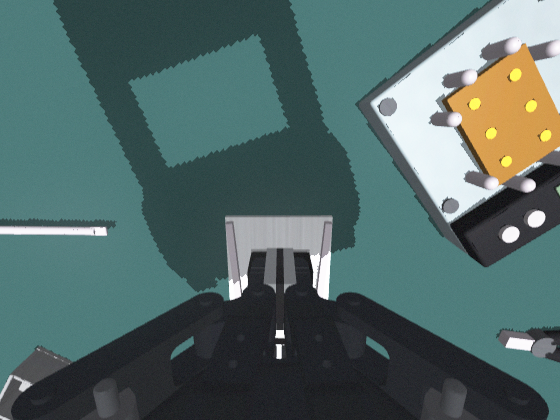

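The fingers are closed behind the module over the apron end, with the pad tips at about (280,275). The module is hidden beneath and behind them. I'll descend and begin the push.

>>> move_arm([
  {"translation": [0,0,0.7],"fingers": 0,"twist": 0},
  {"translation": [0,0,0.8],"fingers": 0,"twist": 0},
  {"translation": [0,0,0.5],"fingers": 0,"twist": 0},
  {"translation": [0,0,0],"fingers": 0,"twist": 0},
  {"translation": [-0.3,0,0],"fingers": 0,"twist": 0},
  {"translation": [-0.4,0,0],"fingers": 0,"twist": 0},
  {"translation": [-0.4,0,0],"fingers": 0,"twist": 0},
  {"translation": [-0.4,0,0],"fingers": 0,"twist": 0},
  {"translation": [-0.4,0,0],"fingers": 0,"twist": 0},
  {"translation": [-0.4,0,0],"fingers": 0,"twist": 0},
  {"translation": [-0.4,0,0],"fingers": 0,"twist": 0},
  {"translation": [0,0,0],"fingers": 0,"twist": 0},
])

```text
clock: 24.0
eef_pos: [0.5607, -0.2381, 0.0268]
tcp_rot: [[-0.753, 0.658, 0.001], [0.658, 0.753, -0.001], [-0.001, 0.0, -1.0]]
contact_force: [0.9, 0.6, 0.1]
opening: -0.0002
finger_force: 0.0
```

```bash
python3 - <<'E'
from h import *
s=r.observe(); print(hood(s["eef_pos"]),s["eef_pos"][2],s["contact_force"]); goh(.018,0,.026)
a,_=snap("scene"); t,_=snap("top")
a=cv2.resize(a[130:250,80:320],None,fx=2,fy=2); t=cv2.resize(t[110:250,290:430],None,fx=2,fy=2)
o=np.zeros((290,770,3),np.uint8); o[:240,:480]=a; o[:280,490:770]=t; cv2.imwrite("pics/p9.png",o)
E
```

```text
[-0.031  -0.0001] 0.02681659556842263 [0.94208667 0.55541257 0.07521065]
shift units [-1.634  0.005  0.029] twist units -0.007 j6 -74.3 t 24.0
```

View pics/p9.png

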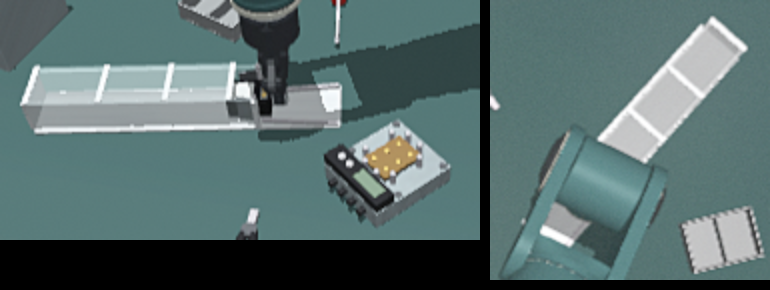

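The module is going in through the flap leaves, seen at about (245,98) in the scene crop, with the fingers behind it.

>>> move_arm([
  {"translation": [-0.2,0,0],"fingers": 0,"twist": 0},
  {"translation": [-0.5,0,0],"fingers": 0,"twist": 0},
  {"translation": [-0.87,0,0],"fingers": 0,"twist": 0},
  {"translation": [0,0,0],"fingers": 0,"twist": 0},
  {"translation": [0,0,0],"fingers": 0,"twist": 0},
])

```text
clock: 24.6
eef_pos: [0.5953, -0.2681, 0.0265]
tcp_rot: [[-0.753, 0.658, 0.001], [0.658, 0.753, -0.0], [-0.001, 0.0, -1.0]]
contact_force: [2.1, 0.1, -0.7]
opening: 0.0001
finger_force: 1.6
```

```bash
python3 - <<'E'
from h import *
s=r.observe(); print(hood(s["eef_pos"]),s["eef_pos"][2],s["contact_force"]); goh(.018,0,.026)
E
```

```text
[ 0.0147 -0.    ] 0.026540971559469398 [ 2.08180287  0.08365214 -0.71837994]
shift units [-0.109  0.001  0.018] twist units -0.002 j6 -75.4 t 24.6
```

>>> move_arm([
  {"translation": [-0.08,0,0],"fingers": 0,"twist": 0},
  {"translation": [-0.05,0,0],"fingers": 0,"twist": 0},
  {"translation": [0,0,0],"fingers": 0,"twist": 0},
  {"translation": [0,0,0],"fingers": 0,"twist": 0},
])

```text
clock: 25.0
eef_pos: [0.5964, -0.2691, 0.0264]
tcp_rot: [[-0.754, 0.657, -0.003], [0.657, 0.754, 0.002], [0.004, -0.0, -1.0]]
contact_force: [-13.6, 11.3, 6.6]
opening: -0.0003
finger_force: 1.0
```

>>> move_arm([
  {"translation": [0.2,0,0],"fingers": 0,"twist": 0},
  {"translation": [0.5,0,0],"fingers": 0,"twist": 0},
  {"translation": [0.7,0,0],"fingers": 0,"twist": 0},
  {"translation": [0.6,0,0],"fingers": 0,"twist": 0},
  {"translation": [0,0,-1],"fingers": 0,"twist": 0},
  {"translation": [0,0,-1],"fingers": 0,"twist": 0},
  {"translation": [0,0,-1],"fingers": 0,"twist": 0},
  {"translation": [0,0,-1],"fingers": 0,"twist": 0},
  {"translation": [0,0,-1],"fingers": 0,"twist": 0},
  {"translation": [0,0,-1],"fingers": 0,"twist": 0},
  {"translation": [-0.9,0,-0.5],"fingers": 0,"twist": 0},
  {"translation": [-0.9,0,0],"fingers": 0,"twist": 0},
  {"translation": [-0.9,0,0],"fingers": 0,"twist": 0},
  {"translation": [0,0,0],"fingers": 0,"twist": 0},
  {"translation": [0,0,0],"fingers": 0,"twist": 0},
])

```text
clock: 26.5
eef_pos: [0.6135, -0.2841, 0.2212]
tcp_rot: [[-0.753, 0.658, -0.001], [0.658, 0.753, 0.0], [0.001, -0.0, -1.0]]
contact_force: [1.0, 0.2, -0.6]
opening: -0.0004
finger_force: 0.0
```

```bash
python3 - <<'E'
from h import *
im,C=snap("wrist","w10.png"); s=r.observe(); print(hood(s["eef_pos"]),s["eef_pos"]); np.savez("w10",st=s["eef_pos"],R=s["tcp_rot"])
cv2.imwrite("pics/w10c.png",cv2.resize(im[100:350,200:350],None,fx=2.3,fy=2.3))
im3,_=load("w3"); g=cv2.cvtColor(im,cv2.COLOR_BGR2GRAY)
for x in (0.,.03,.04): print(x,proj(C,[*(HO+x*HX),.04]))
print(g[130:330:3,int(proj(C,[*HO,.04])[0])-15])
E
```

```text
[ 0.0386 -0.    ] [ 0.61329568 -0.28382777  0.22149453]
0.0 [279.47987005 151.97639827]
0.03 [279.48305463 180.88298904]
0.04 [279.4840768  190.16135447]
[231 232 230 229 228 226 119 127 208 224 221 222 221 222 221 222  97  89
 208 215 215 208 175 173 174 173 175 174 173 169 169 170 170 169 170 242
 251 251 250 250 250 250 250  66  61  60  77  87 112 130 132 115  47  45
  48  46  45  45  41  47  42  39  38  40  43  39  45]
```

View pics/w10c.png

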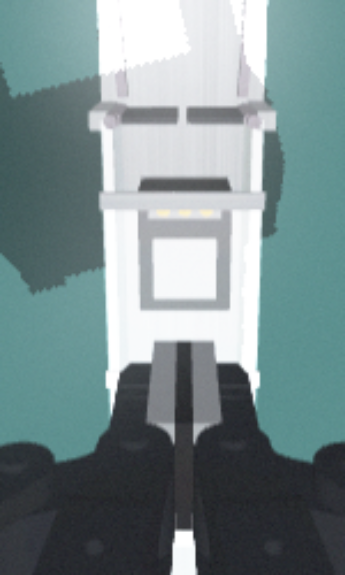

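The flap is shut, with leaves in line at about (183,115) in the crop. Module A is inside, upright, under the roof at (185,240). On to module B.

>>> move_arm([
  {"translation": [0.952,0.75,0.04],"fingers": 60,"twist": 0},
  {"translation": [0.952,0.75,0.04],"fingers": 60,"twist": 0},
  {"translation": [0.952,0.75,0.04],"fingers": 60,"twist": 0},
  {"translation": [0.952,0.75,0.04],"fingers": 60,"twist": 0},
  {"translation": [0.952,0.75,0.04],"fingers": 60,"twist": 0},
  {"translation": [0.952,0.75,0.04],"fingers": 60,"twist": 0},
  {"translation": [0.952,0.75,0.04],"fingers": 60,"twist": 0},
  {"translation": [0.952,0.75,0.04],"fingers": 60,"twist": 0},
  {"translation": [0.952,0.75,0.04],"fingers": 60,"twist": 0},
  {"translation": [0.952,0.75,0.04],"fingers": 60,"twist": 0},
  {"translation": [0.952,0.75,0.04],"fingers": 60,"twist": 0},
  {"translation": [0.952,0.75,0.04],"fingers": 60,"twist": 0},
  {"translation": [0.952,0.75,0.04],"fingers": 60,"twist": 0},
  {"translation": [0.952,0.75,0.04],"fingers": 60,"twist": 0},
  {"translation": [0.952,0.75,0.04],"fingers": 60,"twist": 0},
  {"translation": [0.952,0.75,0.04],"fingers": 60,"twist": 0},
  {"translation": [0.952,0.75,0.04],"fingers": 60,"twist": 0},
  {"translation": [0.952,0.75,0.04],"fingers": 60,"twist": 0},
])

```text
clock: 28.35
eef_pos: [0.4912, 0.3602, 0.2004]
tcp_rot: [[-0.754, 0.657, 0.001], [0.657, 0.754, 0.0], [-0.0, 0.001, -1.0]]
contact_force: [0.4, -0.9, -0.2]
opening: 0.06
finger_force: 0.0
```

>>> move_arm([
  {"translation": [0,0,0],"fingers": 60,"twist": -1},
  {"translation": [0,0,0],"fingers": 60,"twist": -1},
  {"translation": [0,0,0],"fingers": 60,"twist": -1},
  {"translation": [0,0,0],"fingers": 60,"twist": -1},
  {"translation": [0,0,0],"fingers": 60,"twist": -1},
  {"translation": [0,0,0],"fingers": 60,"twist": -1},
  {"translation": [0,0,0],"fingers": 60,"twist": -1},
  {"translation": [0,0,0],"fingers": 60,"twist": -1},
  {"translation": [0,0,0],"fingers": 60,"twist": -1},
  {"translation": [0,0,0],"fingers": 60,"twist": -1},
  {"translation": [0,0,0],"fingers": 60,"twist": -1},
  {"translation": [0,0,0],"fingers": 60,"twist": -1},
  {"translation": [0,0,0],"fingers": 60,"twist": -1},
  {"translation": [0,0,0],"fingers": 60,"twist": -1},
  {"translation": [0,0,0],"fingers": 60,"twist": -1},
  {"translation": [0,0,0],"fingers": 60,"twist": -1},
  {"translation": [0,0,0],"fingers": 60,"twist": -1},
  {"translation": [0,0,0],"fingers": 60,"twist": -1},
  {"translation": [0,0,0],"fingers": 60,"twist": -1},
  {"translation": [0,0,0],"fingers": 60,"twist": -1},
])

```text
clock: 30.35
eef_pos: [0.4917, 0.3587, 0.2004]
tcp_rot: [[-0.513, -0.858, 0.001], [-0.858, 0.513, 0.0], [-0.001, -0.0, -1.0]]
contact_force: [-0.1, 1.0, 0.7]
opening: 0.0599
finger_force: 0.0
```

>>> move_arm([
  {"translation": [0,0,0],"fingers": 60,"twist": -1},
  {"translation": [0,0,0],"fingers": 60,"twist": -1},
  {"translation": [0,0,0],"fingers": 60,"twist": -1},
  {"translation": [0,0,0],"fingers": 60,"twist": -0.9},
  {"translation": [0,0,0],"fingers": 60,"twist": 0},
  {"translation": [0,0,0],"fingers": 60,"twist": 0},
])

```text
clock: 30.95
eef_pos: [0.4921, 0.3588, 0.2003]
tcp_rot: [[-0.203, -0.979, 0.0], [-0.979, 0.203, 0.0], [-0.0, -0.0, -1.0]]
contact_force: [0.3, 0.3, 0.5]
opening: 0.0602
finger_force: 0.0
```

```bash
cat >> h.py <<'E'
def plates(im,C,z=.036):
    """whitish compact quads = blank plates, as rectangles on plane z"""
    g=cv2.cvtColor(im,cv2.COLOR_BGR2GRAY); out=[]
    for th in (150,):
        for k in cv2.findContours(((g>th)*255).astype(np.uint8),1,2)[0]:
            c,s,a=rect(C,k,z) if len(k)>3 else (0,(0,0),0)
            if 20<s[0]<45 and 18<s[1]<40 and cv2.contourArea(k)>300: out.append((np.round(c,4),np.round(s,1),round(a,1),cv2.boundingRect(k)))
    return out
E
python3 - <<'E'
from h import *
im,C=snap("wrist","w11.png"); s=r.observe(); print(s["eef_pos"],yaw(s),s["opening"]); np.savez("w11",st=s["eef_pos"],R=s["tcp_rot"])
for p in plates(im,C): print(p)
q=proj(C,[.478,.286,.036]); print(q); u,v=q.astype(int)
for th in (70,85,100): 
    try: print(box(im,C,(u-38,v-45,u+38,v+45),th=th))
    except Exception as e: print("x")
E
```

```text
[0.49221074 0.35883415 0.20024227] -101.72421921817288 0.05970969983339084
(array([0.4294, 0.4074]), array([24.1, 21.7]), -42.4, (333, 219, 31, 20))
(array([0.4193, 0.3822]), array([29.8, 28.5]), -18.9, (338, 185, 34, 31))
(array([0.4771, 0.2948]), array([28.9, 28.5]), 78.3, (266, 108, 31, 33))
[278.1289995  114.82246246]
(array([0.47527789, 0.28808154]), (57.8629264831543, 42.901611328125), 78.28506469726562, (259, 83, 46, 66))
(array([0.47587561, 0.28794916]), (58.88860321044922, 43.17186737060547), 79.6631088256836, (258, 82, 47, 67))
(array([0.47558234, 0.28766205]), (58.76768493652344, 43.794166564941406), 78.56693267822266, (258, 82, 48, 67))
```

>>> move_arm([
  {"translation": [0.81,0.02,0.7],"fingers": 60,"twist": 0},
  {"translation": [0.81,0.02,0.8],"fingers": 60,"twist": 0},
  {"translation": [0.81,0.02,0.8],"fingers": 60,"twist": 0},
  {"translation": [0,0,0.8],"fingers": 60,"twist": 0},
  {"translation": [0,0,0.7],"fingers": 60,"twist": 0},
  {"translation": [0,0,0],"fingers": 60,"twist": 0},
  {"translation": [0,0,0],"fingers": 60,"twist": 0},
])

```text
clock: 31.7
eef_pos: [0.4762, 0.288, 0.0866]
tcp_rot: [[-0.202, -0.979, 0.0], [-0.979, 0.202, 0.0], [-0.0, -0.0, -1.0]]
contact_force: [-0.6, -0.0, 0.9]
opening: 0.0602
finger_force: 0.0
```

```bash
python3 - <<'E'
from h import *
go(.4756,.2879,.025,-101.5)
im,C=snap("wrist"); 
for p in plates(im,C): print(p)
E
```

```text
shift units [0.007 0.019 2.054] twist units -0.03 j6 -139.8 t 31.7
(array([0.4772, 0.2956]), array([29.4, 28.3]), -11.6, (257, 227, 47, 41))
```

Still in place (plate at (0.477, 0.295)). I'll grip it.

>>> move_arm([
  {"translation": [0,0.02,0.6],"fingers": 60,"twist": 0},
  {"translation": [0,0,0.6],"fingers": 60,"twist": 0},
  {"translation": [0,0,0.5],"fingers": 60,"twist": 0},
  {"translation": [0,0,0.35],"fingers": 60,"twist": 0},
  {"translation": [0,0,0],"fingers": 60,"twist": 0},
  {"translation": [0,0,0],"fingers": 30,"twist": 0},
  {"translation": [0,0,0],"fingers": 30,"twist": 0},
  {"translation": [0,0,0],"fingers": 30,"twist": 0},
  {"translation": [0,0,0],"fingers": 30,"twist": 0},
  {"translation": [0,0,0],"fingers": 30,"twist": 0},
  {"translation": [0,0,0],"fingers": 30,"twist": 0},
])

```text
clock: 32.85
eef_pos: [0.4761, 0.2883, 0.0255]
tcp_rot: [[-0.201, -0.98, 0.001], [-0.98, 0.201, 0.001], [-0.001, -0.001, -1.0]]
contact_force: [-0.0, -0.5, 7.1]
opening: 0.0429
finger_force: 62.8
```

```bash
python3 - <<'E'
from h import *
s=r.observe(); print(s["eef_pos"],s["opening"],s["finger_force"]); go(.5285,-.0388,.145,176.7)
E
```

```text
[0.47611997 0.28828092 0.02551428] 0.04291277730544683 62.773157358169556
shift units [10.324 -3.909 -3.989] twist units 16.338 j6 -139.8 t 32.85
```

>>> move_arm([
  {"translation": [0,0,-0.5],"fingers": 30,"twist": 0},
  {"translation": [0,0,-1],"fingers": 30,"twist": 0},
  {"translation": [0,0,-1],"fingers": 30,"twist": 0},
  {"translation": [0,0,-1],"fingers": 30,"twist": 0},
  {"translation": [0,0,-0.5],"fingers": 30,"twist": 0},
  {"translation": [0.86,-0.326,0],"fingers": 30,"twist": 0},
  {"translation": [0.86,-0.326,0],"fingers": 30,"twist": 0},
  {"translation": [0.86,-0.326,0],"fingers": 30,"twist": 0},
  {"translation": [0.86,-0.326,0],"fingers": 30,"twist": 0},
  {"translation": [0.86,-0.326,0],"fingers": 30,"twist": 0},
  {"translation": [0.86,-0.326,0],"fingers": 30,"twist": 0},
  {"translation": [0.86,-0.326,0],"fingers": 30,"twist": 0},
  {"translation": [0.86,-0.326,0],"fingers": 30,"twist": 0},
  {"translation": [0.86,-0.326,0],"fingers": 30,"twist": 0},
  {"translation": [0.86,-0.326,0],"fingers": 30,"twist": 0},
  {"translation": [0.86,-0.326,0],"fingers": 30,"twist": 0},
  {"translation": [0.86,-0.326,0],"fingers": 30,"twist": 0},
])

```text
clock: 34.55
eef_pos: [0.5294, -0.017, 0.1444]
tcp_rot: [[-0.237, -0.972, -0.001], [-0.971, 0.237, -0.023], [0.023, -0.004, -1.0]]
contact_force: [0.5, 0.0, -1.8]
opening: 0.0427
finger_force: 61.9
```

>>> move_arm([
  {"translation": [0,0,0],"fingers": 30,"twist": 0.961},
  {"translation": [0,0,0],"fingers": 30,"twist": 0.961},
  {"translation": [0,0,0],"fingers": 30,"twist": 0.961},
  {"translation": [0,0,0],"fingers": 30,"twist": 0.961},
  {"translation": [0,0,0],"fingers": 30,"twist": 0.961},
  {"translation": [0,0,0],"fingers": 30,"twist": 0.961},
  {"translation": [0,0,0],"fingers": 30,"twist": 0.961},
  {"translation": [0,0,0],"fingers": 30,"twist": 0.961},
  {"translation": [0,0,0],"fingers": 30,"twist": 0.961},
  {"translation": [0,0,0],"fingers": 30,"twist": 0.961},
  {"translation": [0,0,0],"fingers": 30,"twist": 0.961},
  {"translation": [0,0,0],"fingers": 30,"twist": 0.961},
  {"translation": [0,0,0],"fingers": 30,"twist": 0.961},
  {"translation": [0,0,0],"fingers": 30,"twist": 0.961},
  {"translation": [0,0,0],"fingers": 30,"twist": 0.961},
  {"translation": [0,0,0],"fingers": 30,"twist": 0.961},
  {"translation": [0,0,0],"fingers": 30,"twist": 0.961},
  {"translation": [0,0,0],"fingers": 30,"twist": 0},
  {"translation": [0,0,0],"fingers": 30,"twist": 0},
])

```text
clock: 36.45
eef_pos: [0.5294, -0.0157, 0.1443]
tcp_rot: [[-0.996, 0.089, -0.001], [0.089, 0.996, -0.023], [-0.001, -0.023, -1.0]]
contact_force: [0.6, 0.0, -2.0]
opening: 0.0431
finger_force: 62.0
```

```bash
cat >> h.py <<'E'
def held():
    """module in hand, compared with w6: plate box and black rim columns/rows"""
    im,C=snap("wrist"); ref=cv2.imread("pics/w6.png")
    for n,i in (("now",im),("w6",ref)):
        g=cv2.cvtColor(i,cv2.COLOR_BGR2GRAY); k=[cv2.minAreaRect(c) for c in cv2.findContours(((g>100)*255).astype(np.uint8),1,2)[0] if cv2.contourArea(c)>1500]
        print(n,[np.round(a[0]+a[1]+(a[2],),1).tolist() for a in k if 250<a[0][0]<310 and 230<a[0][1]<340 and 40<a[1][0]<90 and 40<a[1][1]<90])
    return im
E
python3 - <<'E'
from h import *
im=held(); cv2.imwrite("pics/w12.png",im)
s=r.observe(); print(s["eef_pos"],s["opening"],s["finger_force"]); go(.5285,-.0388,.0655,176.7)
E
```

```text
now [[279.5, 302.5, 57.0, 67.0, 90.0]]
w6 [[279.5, 304.0, 56.0, 67.0, 90.0]]
[ 0.52932766 -0.01572306  0.14431441] 0.04281629615414633 61.97354435920715
shift units [-0.039 -0.709  2.644] twist units -0.357 j6 -88.5 t 36.5
```

```bash
python3 - <<'E'
from h import *
s=r.observe(); print(np.round(s["joint_positions"],2),np.round(s["tcp_rot"],4))
E
```

```text
[ -3.79  -9.07 107.51  -1.31  81.55 -88.51] [[-9.961e-01  8.870e-02 -1.300e-03]
 [ 8.870e-02  9.958e-01 -2.260e-02]
 [-7.000e-04 -2.260e-02 -9.997e-01]]
```

Module B hit the j6 limit while I carried it, which left the tool leaning about 1.3°. That is tolerable, but from now on I'll twist before translating. First I'll align over the nest.

>>> move_arm([
  {"translation": [0,-0.4,0.2],"fingers": 30,"twist": -0.18},
  {"translation": [0,-0.35,0.2],"fingers": 30,"twist": -0.18},
  {"translation": [0,0,0.4],"fingers": 30,"twist": 0},
  {"translation": [0,0,0.4],"fingers": 30,"twist": 0},
  {"translation": [0,0,0.3],"fingers": 30,"twist": 0},
  {"translation": [0,0,0],"fingers": 30,"twist": 0},
  {"translation": [0,0,0],"fingers": 30,"twist": 0},
])

```text
clock: 37.2
eef_pos: [0.5273, -0.0391, 0.0998]
tcp_rot: [[-0.998, 0.059, -0.002], [0.059, 0.998, -0.022], [0.0, -0.022, -1.0]]
contact_force: [0.2, -0.2, -2.0]
opening: 0.0428
finger_force: 61.9
```

```bash
python3 - <<'E'
from h import *
s=r.observe(); print(s["eef_pos"],s["tcp_rot"][:,2],s["contact_force"]); go(.5285,-.0383,.0655,176.7)
E
```

```text
[ 0.52730599 -0.03906285  0.09979022] [-0.00152872 -0.02233558 -0.99974936] [ 0.21415902 -0.16593637 -1.99794016]
shift units [-0.038  0.053  1.142] twist units -0.022 j6 -92.6 t 37.2
```

>>> move_arm([
  {"translation": [-0.04,0.05,0.3],"fingers": 30,"twist": 0},
  {"translation": [0,0,0.2],"fingers": 30,"twist": 0},
  {"translation": [0,0,0.2],"fingers": 30,"twist": 0},
  {"translation": [0,0,0.15],"fingers": 30,"twist": 0},
  {"translation": [0,0,0.15],"fingers": 30,"twist": 0},
  {"translation": [0,0,0.1],"fingers": 30,"twist": 0},
  {"translation": [0,0,0],"fingers": 30,"twist": 0},
  {"translation": [0,0,0],"fingers": 30,"twist": 0},
])

```text
clock: 38.0
eef_pos: [0.5286, -0.0387, 0.067]
tcp_rot: [[-0.998, 0.06, -0.001], [0.06, 0.998, -0.022], [-0.0, -0.022, -1.0]]
contact_force: [0.2, -0.0, -1.4]
opening: 0.0426
finger_force: 61.9
```

>>> move_arm([
  {"translation": [0,0,0.1],"fingers": 30,"twist": 0},
  {"translation": [0,0,0.1],"fingers": 30,"twist": 0},
  {"translation": [0,0,0.1],"fingers": 30,"twist": 0},
  {"translation": [0,0,0.08],"fingers": 30,"twist": 0},
  {"translation": [0,0,0.04],"fingers": 30,"twist": 0},
  {"translation": [0,0,0],"fingers": 30,"twist": 0},
  {"translation": [0,0,0],"fingers": 30,"twist": 0},
])

```text
clock: 38.7
eef_pos: [0.529, -0.0388, 0.0557]
tcp_rot: [[-0.998, 0.06, 0.0], [0.06, 0.998, -0.022], [-0.001, -0.022, -1.0]]
contact_force: [-6.8, 1.4, 17.0]
opening: 0.0432
finger_force: 64.1
```

>>> move_arm([
  {"translation": [0,0,0.04],"fingers": 30,"twist": 0},
  {"translation": [0,0,0.02],"fingers": 30,"twist": 0},
  {"translation": [0,0,0],"fingers": 30,"twist": 0},
  {"translation": [0,0,0],"fingers": 30,"twist": 0},
])

```text
clock: 39.1
eef_pos: [0.5292, -0.0388, 0.0554]
tcp_rot: [[-0.998, 0.06, 0.0], [0.06, 0.998, -0.022], [-0.002, -0.022, -1.0]]
contact_force: [-18.6, 2.4, 35.6]
opening: 0.0429
finger_force: 66.6
```

>>> move_arm([
  {"translation": [0,0,0],"fingers": 30,"twist": 0},
  {"translation": [0,0,0],"fingers": 30,"twist": 0},
  {"translation": [0,0,0],"fingers": 30,"twist": 0},
  {"translation": [0,0,0],"fingers": 30,"twist": 0},
  {"translation": [0,0,0],"fingers": 30,"twist": 0},
  {"translation": [0,0,0],"fingers": 30,"twist": 0},
  {"translation": [0,0,0],"fingers": 30,"twist": 0},
  {"translation": [0,0,0],"fingers": 30,"twist": 0},
  {"translation": [0,0,0],"fingers": 30,"twist": 0},
  {"translation": [0,0,0],"fingers": 30,"twist": 0},
  {"translation": [0,0,0],"fingers": 30,"twist": 0},
  {"translation": [0,0,0],"fingers": 30,"twist": 0},
  {"translation": [0,0,0],"fingers": 30,"twist": 0},
  {"translation": [0,0,0],"fingers": 30,"twist": 0},
  {"translation": [0,0,0],"fingers": 30,"twist": 0},
  {"translation": [0,0,0],"fingers": 30,"twist": 0},
])

```text
clock: 40.7
eef_pos: [0.5292, -0.0388, 0.0554]
tcp_rot: [[-0.998, 0.06, 0.0], [0.06, 0.998, -0.022], [-0.002, -0.022, -1.0]]
contact_force: [-17.6, 2.7, 35.8]
opening: 0.0427
finger_force: 66.6
```

>>> move_arm([
  {"translation": [0,0,-0.2],"fingers": 30,"twist": 0},
  {"translation": [0,0,-0.3],"fingers": 30,"twist": 0},
  {"translation": [0,0,-0.7],"fingers": 30,"twist": 0},
  {"translation": [0,0,-0.8],"fingers": 30,"twist": 0},
  {"translation": [0,0,-0.5],"fingers": 30,"twist": 0},
  {"translation": [0,0,0],"fingers": 30,"twist": 0},
])

```text
clock: 41.3
eef_pos: [0.5294, -0.0374, 0.1294]
tcp_rot: [[-0.998, 0.06, 0.002], [0.06, 0.998, -0.023], [-0.003, -0.023, -1.0]]
contact_force: [1.2, 0.1, -1.7]
opening: 0.0428
finger_force: 61.9
```

```bash
python3 - <<'E'
from h import *
s=r.observe(); print(s["eef_pos"],s["opening"],s["finger_force"],s["contact_force"]); go(.5389,-.219,.130,138.9); held()
E
```

```text
[ 0.5294094  -0.03735864  0.12936472] 0.04284007711846067 61.89768433570862 [ 1.15004335  0.06225609 -1.65497203]
shift units [-0.678 -6.024  0.117] twist units 7.534 j6 -92.5 t 41.3
now [[279.5, 302.5, 57.0, 67.0, 90.0]]
w6 [[279.5, 304.0, 56.0, 67.0, 90.0]]
```

>>> move_arm([
  {"translation": [-0.097,-0.861,0.017],"fingers": 30,"twist": 0},
  {"translation": [-0.097,-0.861,0.017],"fingers": 30,"twist": 0},
  {"translation": [-0.097,-0.861,0.017],"fingers": 30,"twist": 0},
  {"translation": [-0.097,-0.861,0.017],"fingers": 30,"twist": 0},
  {"translation": [-0.097,-0.861,0.017],"fingers": 30,"twist": 0},
  {"translation": [-0.097,-0.861,0.017],"fingers": 30,"twist": 0},
  {"translation": [-0.097,-0.861,0.017],"fingers": 30,"twist": 0},
  {"translation": [0,0,0],"fingers": 30,"twist": 0.942},
  {"translation": [0,0,0],"fingers": 30,"twist": 0.942},
  {"translation": [0,0,0],"fingers": 30,"twist": 0.942},
  {"translation": [0,0,0],"fingers": 30,"twist": 0.942},
  {"translation": [0,0,0],"fingers": 30,"twist": 0.942},
  {"translation": [0,0,0],"fingers": 30,"twist": 0.942},
  {"translation": [0,0,0],"fingers": 30,"twist": 0.942},
  {"translation": [0,0,0],"fingers": 30,"twist": 0.942},
  {"translation": [0,0,0],"fingers": 30,"twist": 0},
  {"translation": [0,0,0],"fingers": 30,"twist": 0},
])

```text
clock: 43.05
eef_pos: [0.5378, -0.2189, 0.1268]
tcp_rot: [[-0.755, 0.656, -0.002], [0.656, 0.755, -0.022], [-0.012, -0.018, -1.0]]
contact_force: [0.7, -0.3, -2.1]
opening: 0.0426
finger_force: 62.0
```

```bash
python3 - <<'E'
from h import *
s=r.observe(); print(s["eef_pos"],s["tcp_rot"][:,2],s["opening"],s["finger_force"]); go(.5389,-.219,.0280,138.9)
E
```

```text
[ 0.53780833 -0.21890552  0.12683697] [-0.00243689 -0.02182987 -0.99975873] 0.0426430861751088 62.023351192474365
shift units [0.012 0.081 3.294] twist units 0.028 j6 -72.9 t 43.05
```

>>> move_arm([
  {"translation": [0.01,0.08,0.7],"fingers": 30,"twist": 0},
  {"translation": [0,0,0.8],"fingers": 30,"twist": 0},
  {"translation": [0,0,0.7],"fingers": 30,"twist": 0},
  {"translation": [0,0,0.4],"fingers": 30,"twist": 0},
  {"translation": [0,0,0.3],"fingers": 30,"twist": 0},
  {"translation": [0,0,0.2],"fingers": 30,"twist": 0},
  {"translation": [0,0,0.1],"fingers": 30,"twist": 0},
  {"translation": [0,0,0.05],"fingers": 30,"twist": 0},
  {"translation": [0,0,0],"fingers": 30,"twist": 0},
  {"translation": [0,0,0],"fingers": 30,"twist": 0},
])

```text
clock: 44.05
eef_pos: [0.5396, -0.2193, 0.031]
tcp_rot: [[-0.753, 0.657, -0.0], [0.657, 0.753, -0.023], [-0.015, -0.017, -1.0]]
contact_force: [0.0, -0.2, -1.0]
opening: 0.0428
finger_force: 62.0
```

>>> move_arm([
  {"translation": [0,0,0.05],"fingers": 30,"twist": 0},
  {"translation": [0,0,0.04],"fingers": 30,"twist": 0},
  {"translation": [0,0,0],"fingers": 30,"twist": 0},
  {"translation": [0,0,0],"fingers": 56,"twist": 0},
  {"translation": [0,0,0],"fingers": 56,"twist": 0},
  {"translation": [0,0,0],"fingers": 56,"twist": 0},
  {"translation": [0,0,0],"fingers": 56,"twist": 0},
  {"translation": [0,0,0],"fingers": 56,"twist": 0},
  {"translation": [0,0,-0.5],"fingers": 56,"twist": 0},
  {"translation": [0,0,-1],"fingers": 56,"twist": 0},
  {"translation": [0,0,-0.5],"fingers": 56,"twist": 0},
  {"translation": [0.6,0,0],"fingers": 56,"twist": 0},
  {"translation": [0.7,0,0],"fingers": 0,"twist": 0},
  {"translation": [0.5,0,0],"fingers": 0,"twist": 0},
  {"translation": [0,0,0],"fingers": 0,"twist": 0},
  {"translation": [0,0,0],"fingers": 0,"twist": 0},
  {"translation": [0,0,0],"fingers": 0,"twist": 0},
  {"translation": [0,0,0],"fingers": 0,"twist": 0},
])

```text
clock: 45.85
eef_pos: [0.4992, -0.1828, 0.087]
tcp_rot: [[-0.753, 0.658, -0.001], [0.658, 0.753, -0.022], [-0.014, -0.018, -1.0]]
contact_force: [0.4, 0.3, -0.0]
opening: 0.0003
finger_force: 0.0
```

```bash
python3 - <<'E'
from h import *
s=r.observe(); print(s["eef_pos"],hood(s["eef_pos"]),s["opening"],s["contact_force"]); goh(-.112,0,.026)
a,_=snap("scene","s13.png")
E
```

```text
[ 0.49915145 -0.18282405  0.08703057] [-0.1138  0.001 ] 0.00027060381736620923 [ 0.42370393  0.26684269 -0.04951151]
shift units [-3.100e-02  1.000e-03  2.035e+00] twist units -0.004 j6 -70.8 t 45.85
```

>>> move_arm([
  {"translation": [0,0,0.7],"fingers": 0,"twist": 0},
  {"translation": [0,0,0.8],"fingers": 0,"twist": 0},
  {"translation": [0,0,0.5],"fingers": 0,"twist": 0},
  {"translation": [0,0,0],"fingers": 0,"twist": 0},
  {"translation": [-0.3,0,0.005],"fingers": 0,"twist": 0},
  {"translation": [-0.4,0,0.005],"fingers": 0,"twist": 0},
  {"translation": [-0.4,0,0.005],"fingers": 0,"twist": 0},
  {"translation": [-0.4,0,0.005],"fingers": 0,"twist": 0},
  {"translation": [-0.4,0,0.005],"fingers": 0,"twist": 0},
  {"translation": [-0.4,0,0.005],"fingers": 0,"twist": 0},
  {"translation": [-0.4,0,0.005],"fingers": 0,"twist": 0},
  {"translation": [0,0,0],"fingers": 0,"twist": 0},
])

```text
clock: 47.1
eef_pos: [0.561, -0.2383, 0.0274]
tcp_rot: [[-0.753, 0.658, -0.0], [0.658, 0.753, -0.023], [-0.015, -0.017, -1.0]]
contact_force: [-0.9, -0.3, 0.6]
opening: 0.0004
finger_force: 0.0
```

```bash
python3 - <<'E'
from h import *
s=r.observe(); print(hood(s["eef_pos"]),s["eef_pos"][2],s["contact_force"]); goh(.015,0,.027)
E
```

```text
[-0.0307 -0.0001] 0.027407835934962065 [-0.92200377 -0.25607011  0.60564309]
shift units [-1.522  0.004  0.036] twist units -0.006 j6 -73.3 t 47.1
```

>>> move_arm([
  {"translation": [-0.2,0,0],"fingers": 0,"twist": 0},
  {"translation": [-0.5,0,0.02],"fingers": 0,"twist": 0},
  {"translation": [-0.87,0,0.01],"fingers": 0,"twist": 0},
  {"translation": [0,0,0],"fingers": 0,"twist": 0},
  {"translation": [0,0,0],"fingers": 0,"twist": 0},
])

```text
clock: 47.6
eef_pos: [0.5956, -0.2683, 0.0268]
tcp_rot: [[-0.753, 0.658, -0.0], [0.658, 0.753, -0.023], [-0.015, -0.017, -1.0]]
contact_force: [2.3, -0.3, -0.9]
opening: -0.0001
finger_force: 1.8
```

>>> move_arm([
  {"translation": [-0.03,0,0],"fingers": 0,"twist": 0},
  {"translation": [-0.02,0,0],"fingers": 0,"twist": 0},
  {"translation": [0,0,0],"fingers": 0,"twist": 0},
])

```text
clock: 47.9
eef_pos: [0.5961, -0.2688, 0.0269]
tcp_rot: [[-0.754, 0.657, -0.001], [0.657, 0.753, -0.022], [-0.014, -0.018, -1.0]]
contact_force: [-1.2, 1.7, -0.6]
opening: 0.0003
finger_force: 0.8
```

```bash
python3 - <<'E'
from h import *
s=r.observe(); print(hood(s["eef_pos"]),s["eef_pos"][2],s["contact_force"])
E
```

```text
[ 0.0158 -0.    ] 0.026880698986403613 [-1.17526345  1.69679358 -0.59813334]
```

Next I'll retreat and look the same way as after A.

>>> move_arm([
  {"translation": [0.2,0,0],"fingers": 0,"twist": 0},
  {"translation": [0.5,0,0],"fingers": 0,"twist": 0},
  {"translation": [0.7,0,0],"fingers": 0,"twist": 0},
  {"translation": [0.6,0,0],"fingers": 0,"twist": 0},
  {"translation": [0,0,-1],"fingers": 0,"twist": 0},
  {"translation": [0,0,-1],"fingers": 0,"twist": 0},
  {"translation": [0,0,-1],"fingers": 0,"twist": 0},
  {"translation": [0,0,-1],"fingers": 0,"twist": 0},
  {"translation": [0,0,-1],"fingers": 0,"twist": 0},
  {"translation": [0,0,-1],"fingers": 0,"twist": 0},
  {"translation": [-0.9,0,-0.5],"fingers": 0,"twist": 0},
  {"translation": [-0.9,0,0],"fingers": 0,"twist": 0},
  {"translation": [-0.9,0,0],"fingers": 0,"twist": 0},
  {"translation": [0,0,0],"fingers": 0,"twist": 0},
  {"translation": [0,0,0],"fingers": 0,"twist": 0},
])

```text
clock: 49.4
eef_pos: [0.6121, -0.2783, 0.2217]
tcp_rot: [[-0.753, 0.658, -0.002], [0.658, 0.753, -0.022], [-0.013, -0.018, -1.0]]
contact_force: [0.9, -0.2, 0.2]
opening: 0.0001
finger_force: 0.0
```

```bash
cat >> h.py <<'E'
def flap(im,C):
    """rows where the steel leaves show (dark, z .05) 15 mm either side of the middle, mapped to hood x; then dark rows of the module"""
    g=cv2.cvtColor(im,cv2.COLOR_BGR2GRAY).astype(int)
    for y in (.018,.012,-.012,-.018):
        L=[]
        for x in np.arange(-.02,.075,.0025):
            u,v=proj(C,[*(HO+x*HX+y*HY),.045]); L.append(g[int(round(v)),int(round(u))])
        print(y,L)
E
python3 - <<'E'
from h import *
im,C=load("w10"); flap(im,C)
im,C=snap("wrist","w14.png"); s=r.observe(); print(hood(s["eef_pos"]),s["eef_pos"]); flap(im,C)
go(.44,.44,.2); 
E
```

```text
0.018 [np.int64(232), np.int64(230), np.int64(229), np.int64(228), np.int64(227), np.int64(226), np.int64(116), np.int64(114), np.int64(150), np.int64(224), np.int64(224), np.int64(224), np.int64(223), np.int64(221), np.int64(223), np.int64(222), np.int64(220), np.int64(221), np.int64(140), np.int64(79), np.int64(88), np.int64(207), np.int64(213), np.int64(215), np.int64(175), np.int64(173), np.int64(175), np.int64(171), np.int64(169), np.int64(171), np.int64(168), np.int64(169), np.int64(169), np.int64(166), np.int64(166), np.int64(167), np.int64(169), np.int64(166)]
0.012 [np.int64(228), np.int64(226), np.int64(226), np.int64(225), np.int64(224), np.int64(223), np.int64(121), np.int64(120), np.int64(150), np.int64(219), np.int64(220), np.int64(219), np.int64(220), np.int64(217), np.int64(216), np.int64(216), np.int64(216), np.int64(215), np.int64(139), np.int64(84), np.int64(91), np.int64(208), np.int64(216), np.int64(216), np.int64(242), np.int64(225), np.int64(173), np.int64(172), np.int64(171), np.int64(202), np.int64(249), np.int64(248), np.int64(249), np.int64(249), np.int64(2
[... 2925 characters left out ...]
int64(249), np.int64(249), np.int64(249), np.int64(249)]
-0.018 [np.int64(230), np.int64(228), np.int64(227), np.int64(227), np.int64(226), np.int64(208), np.int64(115), np.int64(110), np.int64(123), np.int64(222), np.int64(223), np.int64(220), np.int64(220), np.int64(221), np.int64(220), np.int64(221), np.int64(220), np.int64(221), np.int64(127), np.int64(86), np.int64(89), np.int64(196), np.int64(216), np.int64(216), np.int64(200), np.int64(175), np.int64(173), np.int64(172), np.int64(173), np.int64(173), np.int64(170), np.int64(172), np.int64(171), np.int64(172), np.int64(170), np.int64(172), np.int64(170), np.int64(173)]
shift units [20.062 14.274  0.208] twist units 0.0 j6 -75.0 t 49.45
```

The brightness signature matches the one after A, so the flap is shut and B is in. On to module C.

>>> move_arm([
  {"translation": [1,0.714,0.01],"fingers": 60,"twist": 0},
  {"translation": [1,0.714,0.01],"fingers": 60,"twist": 0},
  {"translation": [1,0.714,0.01],"fingers": 60,"twist": 0},
  {"translation": [1,0.714,0.01],"fingers": 60,"twist": 0},
  {"translation": [1,0.714,0.01],"fingers": 60,"twist": 0},
  {"translation": [1,0.714,0.01],"fingers": 60,"twist": 0},
  {"translation": [1,0.714,0.01],"fingers": 60,"twist": 0},
  {"translation": [1,0.714,0.01],"fingers": 60,"twist": 0},
  {"translation": [1,0.714,0.01],"fingers": 60,"twist": 0},
  {"translation": [1,0.714,0.01],"fingers": 60,"twist": 0},
  {"translation": [1,0.714,0.01],"fingers": 60,"twist": 0},
  {"translation": [1,0.714,0.01],"fingers": 60,"twist": 0},
  {"translation": [1,0.714,0.01],"fingers": 60,"twist": 0},
  {"translation": [1,0.714,0.01],"fingers": 60,"twist": 0},
  {"translation": [1,0.714,0.01],"fingers": 60,"twist": 0},
  {"translation": [1,0.714,0.01],"fingers": 60,"twist": 0},
  {"translation": [1,0.714,0.01],"fingers": 60,"twist": 0},
  {"translation": [1,0.714,0.01],"fingers": 60,"twist": 0},
  {"translation": [1,0.714,0.01],"fingers": 60,"twist": 0},
  {"translation": [1,0.714,0.01],"fingers": 60,"twist": 0},
])

```text
clock: 51.45
eef_pos: [0.4405, 0.4396, 0.2006]
tcp_rot: [[-0.754, 0.657, -0.001], [0.657, 0.754, -0.022], [-0.014, -0.017, -1.0]]
contact_force: [0.2, 0.7, -0.3]
opening: 0.0599
finger_force: 0.0
```

>>> move_arm([
  {"translation": [0,0,0],"fingers": 60,"twist": -1},
  {"translation": [0,0,0],"fingers": 60,"twist": -1},
  {"translation": [0,0,0],"fingers": 60,"twist": -1},
  {"translation": [0,0,0],"fingers": 60,"twist": -1},
  {"translation": [0,0,0],"fingers": 60,"twist": -1},
  {"translation": [0,0,0],"fingers": 60,"twist": -1},
  {"translation": [0,0,0],"fingers": 60,"twist": -1},
  {"translation": [0,0,0],"fingers": 60,"twist": -1},
  {"translation": [0,0,0],"fingers": 60,"twist": -1},
  {"translation": [0,0,0],"fingers": 60,"twist": -1},
  {"translation": [0,0,0],"fingers": 60,"twist": -1},
  {"translation": [0,0,0],"fingers": 60,"twist": -1},
  {"translation": [0,0,0],"fingers": 60,"twist": -1},
  {"translation": [0,0,0],"fingers": 60,"twist": -1},
  {"translation": [0,0,0],"fingers": 60,"twist": -1},
  {"translation": [0,0,0],"fingers": 60,"twist": -1},
  {"translation": [0,0,0],"fingers": 60,"twist": -1},
  {"translation": [0,0,0],"fingers": 60,"twist": -1},
  {"translation": [0,0,0],"fingers": 60,"twist": -1},
  {"translation": [0,0,0],"fingers": 60,"twist": -1},
])

```text
clock: 53.45
eef_pos: [0.4411, 0.4381, 0.2006]
tcp_rot: [[-0.513, -0.858, -0.001], [-0.858, 0.513, -0.022], [0.019, -0.011, -1.0]]
contact_force: [-0.0, -0.2, 0.1]
opening: 0.0601
finger_force: 0.0
```

>>> move_arm([
  {"translation": [0,0,0],"fingers": 60,"twist": -1},
  {"translation": [0,0,0],"fingers": 60,"twist": -1},
  {"translation": [0,0,0],"fingers": 60,"twist": -0.6},
  {"translation": [0,0,0],"fingers": 60,"twist": 0},
  {"translation": [0,0,0],"fingers": 60,"twist": 0},
])

```text
clock: 53.95
eef_pos: [0.4415, 0.4383, 0.2005]
tcp_rot: [[-0.312, -0.95, -0.001], [-0.95, 0.312, -0.022], [0.021, -0.006, -1.0]]
contact_force: [0.1, -0.1, 0.3]
opening: 0.0604
finger_force: 0.0
```

```bash
python3 - <<'E'
from h import *
im,C=snap("wrist","w15.png"); s=r.observe(); print(s["eef_pos"],yaw(s),s["tcp_rot"][:,2],s["opening"]); np.savez("w15",st=s["eef_pos"],R=s["tcp_rot"])
for p in plates(im,C): print(p)
q=proj(C,[.417,.370,.036]); print(q); u,v=q.astype(int)
for th in (70,85,100): 
    try: print(box(im,C,(u-38,v-45,u+38,v+45),th=th))
    except Exception as e: print("x")
E
```

```text
[0.44159689 0.43836321 0.20045867] -108.19890415481848 [-8.73535723e-04 -2.21542528e-02 -9.99754183e-01] 0.06019547642123269
(array([0.4188, 0.382 ]), array([29.4, 28.7]), -18.2, (269, 118, 32, 32))
[282.23493202 120.65918656]
(array([0.41541718, 0.39234369]), (55.64399337768555, 39.332027435302734), -19.09638214111328, (262, 122, 58, 43))
(array([0.41104187, 0.379957  ]), (64.80449676513672, 56.9666862487793), 69.58487701416016, (261, 92, 59, 73))
(array([0.41199133, 0.37975882]), (65.908203125, 56.392784118652344), 71.78890228271484, (261, 92, 59, 73))
```

```bash
python3 - <<'E'
from h import *
im,C=load("w15"); g=cv2.cvtColor(im,cv2.COLOR_BGR2GRAY); print(g[125,250:335:3]); print(g[80:180:3,285])
for th in (60,66,72,78): 
    try: print(box(im,C,(250,84,313,170),th=th))
    except Exception as e: print("x")
cv2.imwrite("pics/c15.png",cv2.resize(im[60:200,200:380],None,fx=3,fy=3))
E
```

```text
[137 136 136 135  72  70  91 168 165 169 168 168 167 168 168 166 164  62
  62  76 243 243 243 243 244 226 100 101 100]
[137 137 138 138  88 110 155 155 148 101 103  72  71 169 168 165 165 165
 165 164 164 163 165 163  57  48 117 125 123 125 124 124 122  78]
(array([0.4213327 , 0.38855521]), (42.60396194458008, 28.07435417175293), -18.143081665039062, (262, 126, 45, 31))
(array([0.42037256, 0.39419089]), (48.438987731933594, 44.66997146606445), -16.482086181640625, (262, 122, 51, 48))
(array([0.42037262, 0.39419089]), (48.43896484375, 44.669986724853516), -16.482009887695312, (262, 122, 51, 48))
(array([0.4233963 , 0.38556323]), (60.81896209716797, 57.77659225463867), -18.128738403320312, (250, 107, 63, 63))
```

View pics/c15.png

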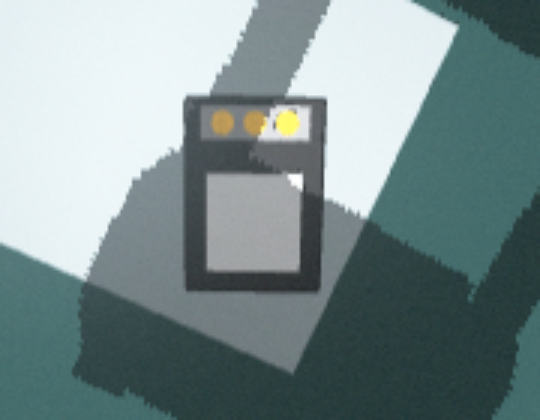

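The crop shows module C whole on the mat, with corners (183,97), (327,97), (322,292) and (185,292), so image pixels 261–309 by 92–157.

```bash
python3 - <<'E'
from h import *
im,C=load("w15")
for th in (85,95,105): print(box(im,C,(257,88,312,160),th=th))
P=np.array([(261.3,92.5),(308.7,92.5),(307,157),(262,157)],np.float32); print(rect(C,P,.036))
c=rect(C,P,.036); go(c[0][0],c[0][1],.085,c[2]+180)
E
```

```text
(array([0.41643283, 0.37475684]), (58.707069396972656, 43.681644439697266), 70.02371978759766, (261, 92, 47, 66))
(array([0.41666788, 0.37466846]), (59.256595611572266, 43.749820709228516), 70.85321807861328, (261, 92, 47, 66))
(array([0.4168898 , 0.37468988]), (59.15422058105469, 44.25587844848633), 71.791015625, (261, 92, 48, 66))
(array([0.4163237 , 0.37510574]), (58.772491455078125, 43.657005310058594), 71.73719787597656)
shift units [2.184 0.165 3.895] twist units 0.013 j6 -118.9 t 54.0
```

>>> move_arm([
  {"translation": [0.73,0.055,0.6],"fingers": 60,"twist": 0},
  {"translation": [0.73,0.055,0.8],"fingers": 60,"twist": 0},
  {"translation": [0.73,0.055,0.9],"fingers": 60,"twist": 0},
  {"translation": [0,0,0.9],"fingers": 60,"twist": 0},
  {"translation": [0,0,0.65],"fingers": 60,"twist": 0},
  {"translation": [0,0,0],"fingers": 60,"twist": 0},
  {"translation": [0,0,0],"fingers": 60,"twist": 0},
])

```text
clock: 54.7
eef_pos: [0.4168, 0.3752, 0.0868]
tcp_rot: [[-0.311, -0.95, -0.001], [-0.95, 0.311, -0.022], [0.022, -0.006, -1.0]]
contact_force: [0.0, -0.6, 0.6]
opening: 0.06
finger_force: 0.0
```

```bash
python3 - <<'E'
from h import *
go(.4166,.3748,.026,-108.5)
im,C=snap("wrist"); 
for p in plates(im,C): print(p)
E
```

```text
shift units [-0.03   0.014  2.028] twist units 0.07 j6 -121.8 t 54.7
(array([0.419 , 0.3821]), array([29.1, 28.8]), -19.3, (257, 227, 46, 42))
```

>>> move_arm([
  {"translation": [-0.03,0.01,0.6],"fingers": 60,"twist": 0},
  {"translation": [0,0,0.6],"fingers": 60,"twist": 0},
  {"translation": [0,0,0.5],"fingers": 60,"twist": 0},
  {"translation": [0,0,0.33],"fingers": 60,"twist": 0},
  {"translation": [0,0,0],"fingers": 60,"twist": 0},
  {"translation": [0,0,0],"fingers": 30,"twist": 0},
  {"translation": [0,0,0],"fingers": 30,"twist": 0},
  {"translation": [0,0,0],"fingers": 30,"twist": 0},
  {"translation": [0,0,0],"fingers": 30,"twist": 0},
  {"translation": [0,0,0],"fingers": 30,"twist": 0},
  {"translation": [0,0,0],"fingers": 30,"twist": 0},
])

```text
clock: 55.85
eef_pos: [0.4172, 0.375, 0.0263]
tcp_rot: [[-0.311, -0.95, 0.0], [-0.95, 0.311, -0.021], [0.02, -0.007, -1.0]]
contact_force: [0.1, -0.8, 6.9]
opening: 0.0429
finger_force: 62.4
```

>>> move_arm([
  {"translation": [0,0,-0.5],"fingers": 30,"twist": 0},
  {"translation": [0,0,-1],"fingers": 30,"twist": 0},
  {"translation": [0,0,-1],"fingers": 30,"twist": 0},
  {"translation": [0,0,-1],"fingers": 30,"twist": 0},
  {"translation": [0,0,-0.5],"fingers": 30,"twist": 0},
  {"translation": [0,0,0],"fingers": 30,"twist": 1},
  {"translation": [0,0,0],"fingers": 30,"twist": 1},
  {"translation": [0,0,0],"fingers": 30,"twist": 1},
  {"translation": [0,0,0],"fingers": 30,"twist": 1},
  {"translation": [0,0,0],"fingers": 30,"twist": 1},
  {"translation": [0,0,0],"fingers": 30,"twist": 1},
  {"translation": [0,0,0],"fingers": 30,"twist": 1},
  {"translation": [0,0,0],"fingers": 30,"twist": 1},
  {"translation": [0,0,0],"fingers": 30,"twist": 1},
  {"translation": [0,0,0],"fingers": 30,"twist": 1},
  {"translation": [0,0,0],"fingers": 30,"twist": 1},
  {"translation": [0,0,0],"fingers": 30,"twist": 1},
  {"translation": [0,0,0],"fingers": 30,"twist": 1},
  {"translation": [0,0,0],"fingers": 30,"twist": 1},
  {"translation": [0,0,0],"fingers": 30,"twist": 1},
])

```text
clock: 57.85
eef_pos: [0.4166, 0.3771, 0.145]
tcp_rot: [[-0.998, 0.058, -0.002], [0.058, 0.998, -0.023], [0.0, -0.023, -1.0]]
contact_force: [-0.7, -0.3, -1.4]
opening: 0.043
finger_force: 61.3
```

```bash
python3 - <<'E'
from h import *
s=r.observe(); print(s["eef_pos"],s["opening"],s["finger_force"]); go(.5285,-.0383,.145,176.7)
E
```

```text
[0.41656436 0.37714403 0.14498459] 0.042956851600961334 61.27487540245056
shift units [ -4.526 -13.606   0.31 ] twist units -0.003 j6 -46.5 t 57.85
```

>>> move_arm([
  {"translation": [-0.302,-0.907,0.021],"fingers": 30,"twist": 0},
  {"translation": [-0.302,-0.907,0.021],"fingers": 30,"twist": 0},
  {"translation": [-0.302,-0.907,0.021],"fingers": 30,"twist": 0},
  {"translation": [-0.302,-0.907,0.021],"fingers": 30,"twist": 0},
  {"translation": [-0.302,-0.907,0.021],"fingers": 30,"twist": 0},
  {"translation": [-0.302,-0.907,0.021],"fingers": 30,"twist": 0},
  {"translation": [-0.302,-0.907,0.021],"fingers": 30,"twist": 0},
  {"translation": [-0.302,-0.907,0.021],"fingers": 30,"twist": 0},
  {"translation": [-0.302,-0.907,0.021],"fingers": 30,"twist": 0},
  {"translation": [-0.302,-0.907,0.021],"fingers": 30,"twist": 0},
  {"translation": [-0.302,-0.907,0.021],"fingers": 30,"twist": 0},
  {"translation": [-0.302,-0.907,0.021],"fingers": 30,"twist": 0},
  {"translation": [-0.302,-0.907,0.021],"fingers": 30,"twist": 0},
  {"translation": [-0.302,-0.907,0.021],"fingers": 30,"twist": 0},
  {"translation": [-0.302,-0.907,0.021],"fingers": 30,"twist": 0},
  {"translation": [0,0,0],"fingers": 30,"twist": 0},
  {"translation": [0,0,0],"fingers": 30,"twist": 0},
])

```text
clock: 59.55
eef_pos: [0.5301, -0.038, 0.1446]
tcp_rot: [[-0.998, 0.055, -0.002], [0.056, 0.998, -0.022], [0.001, -0.022, -1.0]]
contact_force: [-0.7, -0.1, -2.4]
opening: 0.0429
finger_force: 61.7
```

```bash
python3 - <<'E'
from h import *
held(); s=r.observe(); print(s["eef_pos"],s["opening"],s["finger_force"]); go(.5285,-.0383,.0665,176.7)
E
```

```text
now [[279.5, 301.5, 67.0, 57.0, -0.0]]
w6 [[279.5, 304.0, 56.0, 67.0, 90.0]]
[ 0.53006886 -0.03751646  0.1447218 ] 0.04267637103383938 61.72790050506592
shift units [0.049 0.029 2.607] twist units 0.033 j6 -92.8 t 59.6
```

>>> move_arm([
  {"translation": [0.05,0.03,0.5],"fingers": 30,"twist": 0},
  {"translation": [0,0,0.6],"fingers": 30,"twist": 0},
  {"translation": [0,0,0.5],"fingers": 30,"twist": 0},
  {"translation": [0,0,0.3],"fingers": 30,"twist": 0},
  {"translation": [0,0,0.2],"fingers": 30,"twist": 0},
  {"translation": [0,0,0.2],"fingers": 30,"twist": 0},
  {"translation": [0,0,0.15],"fingers": 30,"twist": 0},
  {"translation": [0,0,0.1],"fingers": 30,"twist": 0},
  {"translation": [0,0,0],"fingers": 30,"twist": 0},
  {"translation": [0,0,0],"fingers": 30,"twist": 0},
])

```text
clock: 60.6
eef_pos: [0.529, -0.0385, 0.0687]
tcp_rot: [[-0.999, 0.054, -0.001], [0.054, 0.998, -0.022], [-0.0, -0.022, -1.0]]
contact_force: [0.5, 0.2, -1.4]
opening: 0.0428
finger_force: 61.7
```

>>> move_arm([
  {"translation": [0,0,0.1],"fingers": 30,"twist": 0},
  {"translation": [0,0,0.1],"fingers": 30,"twist": 0},
  {"translation": [0,0,0.1],"fingers": 30,"twist": 0},
  {"translation": [0,0,0.1],"fingers": 30,"twist": 0},
  {"translation": [0,0,0.05],"fingers": 30,"twist": 0},
  {"translation": [0,0,0],"fingers": 30,"twist": 0},
  {"translation": [0,0,0],"fingers": 30,"twist": 0},
])

```text
clock: 61.3
eef_pos: [0.5295, -0.0387, 0.0565]
tcp_rot: [[-0.999, 0.054, 0.0], [0.054, 0.998, -0.022], [-0.002, -0.022, -1.0]]
contact_force: [-3.8, 2.6, 16.4]
opening: 0.0431
finger_force: 64.1
```

>>> move_arm([
  {"translation": [0,0,0.04],"fingers": 30,"twist": 0},
  {"translation": [0,0,0.02],"fingers": 30,"twist": 0},
  {"translation": [0,0,0],"fingers": 30,"twist": 0},
  {"translation": [0,0,0],"fingers": 30,"twist": 0},
])

```text
clock: 61.7
eef_pos: [0.5297, -0.0387, 0.0562]
tcp_rot: [[-0.999, 0.054, 0.001], [0.054, 0.998, -0.022], [-0.002, -0.022, -1.0]]
contact_force: [-13.7, 2.2, 35.0]
opening: 0.0429
finger_force: 66.5
```

>>> move_arm([
  {"translation": [0,0,0],"fingers": 30,"twist": 0},
  {"translation": [0,0,0],"fingers": 30,"twist": 0},
  {"translation": [0,0,0],"fingers": 30,"twist": 0},
  {"translation": [0,0,0],"fingers": 30,"twist": 0},
  {"translation": [0,0,0],"fingers": 30,"twist": 0},
  {"translation": [0,0,0],"fingers": 30,"twist": 0},
  {"translation": [0,0,0],"fingers": 30,"twist": 0},
  {"translation": [0,0,0],"fingers": 30,"twist": 0},
  {"translation": [0,0,0],"fingers": 30,"twist": 0},
  {"translation": [0,0,0],"fingers": 30,"twist": 0},
  {"translation": [0,0,0],"fingers": 30,"twist": 0},
  {"translation": [0,0,0],"fingers": 30,"twist": 0},
  {"translation": [0,0,0],"fingers": 30,"twist": 0},
  {"translation": [0,0,0],"fingers": 30,"twist": 0},
  {"translation": [0,0,0],"fingers": 30,"twist": 0},
  {"translation": [0,0,0],"fingers": 30,"twist": 0},
])

```text
clock: 63.3
eef_pos: [0.5297, -0.0387, 0.0562]
tcp_rot: [[-0.999, 0.054, 0.001], [0.054, 0.998, -0.022], [-0.002, -0.022, -1.0]]
contact_force: [-14.1, 3.1, 35.5]
opening: 0.0428
finger_force: 66.5
```

>>> move_arm([
  {"translation": [0,0,-0.2],"fingers": 30,"twist": 0},
  {"translation": [0,0,-0.3],"fingers": 30,"twist": 0},
  {"translation": [0,0,-0.7],"fingers": 30,"twist": 0},
  {"translation": [0,0,-0.8],"fingers": 30,"twist": 0},
  {"translation": [0,0,-0.5],"fingers": 30,"twist": 0},
  {"translation": [0,0,0],"fingers": 30,"twist": 0},
])

```text
clock: 63.9
eef_pos: [0.5297, -0.0372, 0.13]
tcp_rot: [[-0.999, 0.054, 0.002], [0.054, 0.998, -0.023], [-0.003, -0.023, -1.0]]
contact_force: [0.1, 0.5, -2.3]
opening: 0.0429
finger_force: 61.8
```

```bash
python3 - <<'E'
from h import *
s=r.observe(); print(s["eef_pos"],s["opening"],s["finger_force"],s["contact_force"]); go(.5389,-.219,.130,138.9); held()
E
```

```text
[ 0.52965564 -0.03716719  0.13000038] 0.04290928835786554 61.81049108505249 [ 0.08309946  0.52502521 -2.25488676]
shift units [-0.636 -6.034  0.138] twist units 7.599 j6 -92.8 t 63.9
now [[279.5, 301.5, 67.0, 57.0, -0.0]]
w6 [[279.5, 304.0, 56.0, 67.0, 90.0]]
```

>>> move_arm([
  {"translation": [-0.091,-0.862,0.02],"fingers": 30,"twist": 0},
  {"translation": [-0.091,-0.862,0.02],"fingers": 30,"twist": 0},
  {"translation": [-0.091,-0.862,0.02],"fingers": 30,"twist": 0},
  {"translation": [-0.091,-0.862,0.02],"fingers": 30,"twist": 0},
  {"translation": [-0.091,-0.862,0.02],"fingers": 30,"twist": 0},
  {"translation": [-0.091,-0.862,0.02],"fingers": 30,"twist": 0},
  {"translation": [-0.091,-0.862,0.02],"fingers": 30,"twist": 0},
  {"translation": [0,0,0],"fingers": 30,"twist": 0.95},
  {"translation": [0,0,0],"fingers": 30,"twist": 0.95},
  {"translation": [0,0,0],"fingers": 30,"twist": 0.95},
  {"translation": [0,0,0],"fingers": 30,"twist": 0.95},
  {"translation": [0,0,0],"fingers": 30,"twist": 0.95},
  {"translation": [0,0,0],"fingers": 30,"twist": 0.95},
  {"translation": [0,0,0],"fingers": 30,"twist": 0.95},
  {"translation": [0,0,0],"fingers": 30,"twist": 0.95},
  {"translation": [0,0,0],"fingers": 30,"twist": 0},
  {"translation": [0,0,0],"fingers": 30,"twist": 0},
])

```text
clock: 65.65
eef_pos: [0.5378, -0.2188, 0.1268]
tcp_rot: [[-0.755, 0.656, -0.002], [0.656, 0.755, -0.022], [-0.013, -0.018, -1.0]]
contact_force: [0.5, 0.2, -2.4]
opening: 0.0428
finger_force: 61.8
```

```bash
python3 - <<'E'
from h import *
s=r.observe(); print(s["eef_pos"],s["tcp_rot"][:,2],s["opening"],s["finger_force"]); go(.5389,-.219,.0290,138.9)
E
```

```text
[ 0.537792   -0.21882377  0.1268474 ] [-0.00239033 -0.02185044 -0.99975839] 0.04279064853301114 61.7745316028595
shift units [0.009 0.079 3.261] twist units 0.028 j6 -72.9 t 65.65
```

>>> move_arm([
  {"translation": [0.01,0.08,0.7],"fingers": 30,"twist": 0},
  {"translation": [0,0,0.8],"fingers": 30,"twist": 0},
  {"translation": [0,0,0.7],"fingers": 30,"twist": 0},
  {"translation": [0,0,0.4],"fingers": 30,"twist": 0},
  {"translation": [0,0,0.3],"fingers": 30,"twist": 0},
  {"translation": [0,0,0.2],"fingers": 30,"twist": 0},
  {"translation": [0,0,0.1],"fingers": 30,"twist": 0},
  {"translation": [0,0,0.05],"fingers": 30,"twist": 0},
  {"translation": [0,0,0],"fingers": 30,"twist": 0},
  {"translation": [0,0,0],"fingers": 30,"twist": 0},
])

```text
clock: 66.65
eef_pos: [0.5396, -0.2192, 0.031]
tcp_rot: [[-0.753, 0.657, -0.0], [0.657, 0.753, -0.023], [-0.015, -0.017, -1.0]]
contact_force: [0.5, 1.0, -2.3]
opening: 0.043
finger_force: 62.0
```

>>> move_arm([
  {"translation": [0,0,0.04],"fingers": 30,"twist": 0},
  {"translation": [0,0,0.02],"fingers": 30,"twist": 0},
  {"translation": [0,0,0],"fingers": 30,"twist": 0},
  {"translation": [0,0,0],"fingers": 56,"twist": 0},
  {"translation": [0,0,0],"fingers": 56,"twist": 0},
  {"translation": [0,0,0],"fingers": 56,"twist": 0},
  {"translation": [0,0,0],"fingers": 56,"twist": 0},
  {"translation": [0,0,0],"fingers": 56,"twist": 0},
  {"translation": [0,0,-0.5],"fingers": 56,"twist": 0},
  {"translation": [0,0,-1],"fingers": 56,"twist": 0},
  {"translation": [0,0,-0.5],"fingers": 56,"twist": 0},
  {"translation": [0.6,0,0],"fingers": 56,"twist": 0},
  {"translation": [0.7,0,0],"fingers": 0,"twist": 0},
  {"translation": [0.5,0,0],"fingers": 0,"twist": 0},
  {"translation": [0,0,0],"fingers": 0,"twist": 0},
  {"translation": [0,0,0],"fingers": 0,"twist": 0},
  {"translation": [0,0,0],"fingers": 0,"twist": 0},
  {"translation": [0,0,0],"fingers": 0,"twist": 0},
])

```text
clock: 68.45
eef_pos: [0.4991, -0.1827, 0.0879]
tcp_rot: [[-0.753, 0.658, -0.001], [0.658, 0.753, -0.022], [-0.014, -0.018, -1.0]]
contact_force: [-0.1, 0.7, -0.6]
opening: -0.0001
finger_force: 0.0
```

```bash
python3 - <<'E'
from h import *
s=r.observe(); print(s["eef_pos"],hood(s["eef_pos"]),s["opening"],s["contact_force"]); goh(-.112,0,.026)
E
```

```text
[ 0.49913233 -0.18269981  0.0879247 ] [-0.1139  0.0011] -9.319429701589472e-05 [-0.11326022  0.67738977 -0.56448365]
shift units [-3.400e-02 -1.000e-03  2.065e+00] twist units -0.004 j6 -70.8 t 68.45
```

>>> move_arm([
  {"translation": [0,0,0.7],"fingers": 0,"twist": 0},
  {"translation": [0,0,0.8],"fingers": 0,"twist": 0},
  {"translation": [0,0,0.53],"fingers": 0,"twist": 0},
  {"translation": [0,0,0],"fingers": 0,"twist": 0},
  {"translation": [-0.3,0,0.005],"fingers": 0,"twist": 0},
  {"translation": [-0.4,0,0.005],"fingers": 0,"twist": 0},
  {"translation": [-0.4,0,0.005],"fingers": 0,"twist": 0},
  {"translation": [-0.4,0,0.005],"fingers": 0,"twist": 0},
  {"translation": [-0.4,0,0.005],"fingers": 0,"twist": 0},
  {"translation": [-0.4,0,0.005],"fingers": 0,"twist": 0},
  {"translation": [-0.4,0,0.005],"fingers": 0,"twist": 0},
  {"translation": [0,0,0],"fingers": 0,"twist": 0},
])

```text
clock: 69.65
eef_pos: [0.5611, -0.2382, 0.0275]
tcp_rot: [[-0.753, 0.658, -0.0], [0.658, 0.753, -0.023], [-0.015, -0.017, -1.0]]
contact_force: [0.5, -0.2, -0.9]
opening: 0.0
finger_force: 0.0
```

```bash
python3 - <<'E'
from h import *
s=r.observe(); print(hood(s["eef_pos"]),s["eef_pos"][2],s["contact_force"]); goh(.0155,0,.027)
E
```

```text
[-0.0307 -0.    ] 0.027452717268253362 [ 0.54065756 -0.21711215 -0.89996105]
shift units [-1.54   0.002  0.038] twist units -0.006 j6 -73.3 t 69.65
```

>>> move_arm([
  {"translation": [-0.2,0,0],"fingers": 0,"twist": 0},
  {"translation": [-0.5,0,0.02],"fingers": 0,"twist": 0},
  {"translation": [-0.87,0,0.01],"fingers": 0,"twist": 0},
  {"translation": [0,0,0],"fingers": 0,"twist": 0},
  {"translation": [0,0,0],"fingers": 0,"twist": 0},
  {"translation": [-0.03,0,0],"fingers": 0,"twist": 0},
  {"translation": [-0.02,0,0],"fingers": 0,"twist": 0},
  {"translation": [0,0,0],"fingers": 0,"twist": 0},
])

```text
clock: 70.45
eef_pos: [0.5961, -0.2687, 0.0269]
tcp_rot: [[-0.754, 0.657, -0.001], [0.657, 0.753, -0.022], [-0.014, -0.018, -1.0]]
contact_force: [-0.5, 1.3, -1.4]
opening: -0.0005
finger_force: 0.8
```

>>> move_arm([
  {"translation": [0.2,0,0],"fingers": 0,"twist": 0},
  {"translation": [0.5,0,0],"fingers": 0,"twist": 0},
  {"translation": [0.7,0,0],"fingers": 0,"twist": 0},
  {"translation": [0.6,0,0],"fingers": 0,"twist": 0},
  {"translation": [0,0,-1],"fingers": 0,"twist": 0},
  {"translation": [0,0,-1],"fingers": 0,"twist": 0},
  {"translation": [0,0,-1],"fingers": 0,"twist": 0},
  {"translation": [0,0,-1],"fingers": 0,"twist": 0},
  {"translation": [0,0,-1],"fingers": 0,"twist": 0},
  {"translation": [0,0,-1],"fingers": 0,"twist": 0},
  {"translation": [-0.9,0,-0.5],"fingers": 0,"twist": 0},
  {"translation": [-0.9,0,0],"fingers": 0,"twist": 0},
  {"translation": [-0.9,0,0],"fingers": 0,"twist": 0},
  {"translation": [0,0,0],"fingers": 0,"twist": 0},
  {"translation": [0,0,0],"fingers": 0,"twist": 0},
])

```text
clock: 71.95
eef_pos: [0.6121, -0.2783, 0.2216]
tcp_rot: [[-0.753, 0.658, -0.002], [0.658, 0.753, -0.022], [-0.013, -0.018, -1.0]]
contact_force: [-0.2, 0.3, 0.4]
opening: -0.0003
finger_force: 0.0
```

```bash
python3 - <<'E'
from h import *
im,C=snap("wrist","w16.png"); sc,_=snap("scene","s16.png")
a=cv2.resize(im[60:350,170:390],None,fx=1.6,fy=1.6); b=cv2.resize(sc[110:330,80:480],(440,242)) 
o=np.zeros((470,800,3),np.uint8); o[:a.shape[0],:a.shape[1]]=a; o[:242,356:796]=b; cv2.imwrite("pics/f16.png",o)
E
```

```text
(no output)
```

View pics/f16.png

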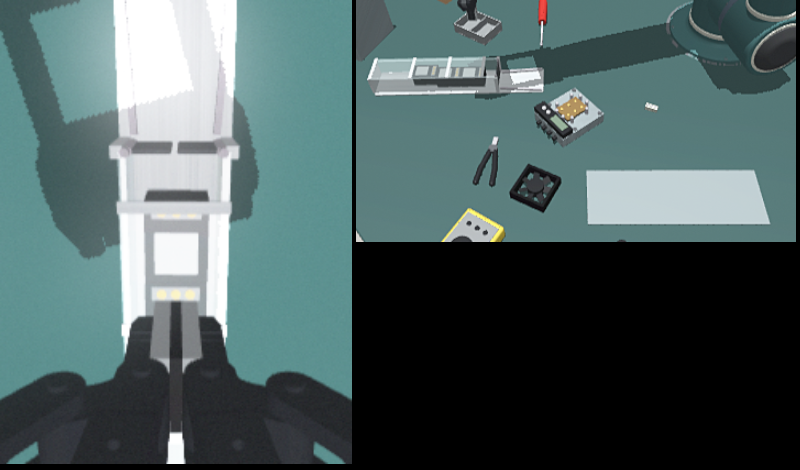

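The flap is shut (leaves in line at about (175,148)), the modules stand end to end under the roof, the mat is empty and the bystanders are in place. Handing in.

```bash
python3 -c "
from rig import r
print(r.sign_off())"
```

```text
the job is handed in; nothing more can be done
None
```

I tested all three modules on the mat in row order (the place nearest the jig was empty), pressing each fully down for about 1.5 s; all three now stand upright under the hood with the flap shut, and I handed the job in at about 72 s.

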